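# Put the pink-capped sample bottle into the dry cabinet

## Task

Swing the clear dry cabinet's door wide open by its handle, take the pink-capped bottle from the blue rack and stand it gently on the white shelf inside, clear of the jars there. Keep the bottle upright all the way, shut the door fully again, and leave the other bottles, the jars and everything else on the bench where they are.

Things in the scene. Friction and masses are not known exactly. Their poses are not given: they have to be found in the camera images.
- cabinet: fixed desk-top dry cabinet of clear acrylic, 270 wide (y), 250 deep (x), 320 high, walls 6 thick, roof and floor 8 thick. Origin: bench level, middle of its front opening; x goes inwards (away from the robot), y towards the side with the hinge, z up. Its front opening is the full width and has no sill in front of the shelf. Free bench lies in front of it.
- shelf (a point): middle of the front edge of the white shelf, on its upper face: 30 behind the front opening (cabinet x = 30, y = 0), 130 above the bench; axes as the cabinet's. From here the shelf runs 210 inwards and 129 to either side.
- roof_edge (a point): middle of the roof's front edge, on its underside: cabinet x = 0, y = 0, 312 above the bench, so 182 are clear above the shelf. A gripper pointing straight down cannot stand over the shelf; one tilted about 45 degrees, pointing inwards and down, can if it holds the bottle low (about 40 above its foot); held by the cap it strikes the roof.
- door (a joint): angle of the clear door with a white rim, 8 thick, 270 wide, that closes the cabinet's whole front: 0 shut, growing as it swings out towards the robot about the upright hinge line at the cabinet's +y edge, stop at 1.9. It stays where it is left; swinging it takes 1 to 3 N at the handle. 1.5 leaves free room in front of the shelf.
- door_hinge (a point): point on the door's upright hinge line, 300 above the bench, at x = 0, y = 135 of the cabinet.
- handle: upright round steel bar, 12 in diameter, 130 long, outside on the door, 240 along the door and 48 out from the hinge line (34 clear behind it). Origin: middle of its top end, 308 above the bench, 12 below the cabinet's top; z up, x into the door, y along the door to the hinge. It turns with the door. 10 mm stand-offs 55 and 115 below the top; take the bar above them, from above.
- rack: fixed blue block, 190 by 66 and 70 high, with three wells in a row along its x, at x = -58, 0, 58. The wells are 39 wide and 62 deep (floor 8 above the bench). Origin: centre of its underside. Only the top 30 of a bottle (cap and shoulder) stand out of it; take a cap from above, fingers closing across the row (along the rack's y).
- pink_bottle: the bottle to be stored: white, with pink cap and pink stripe; 92 high, body 36 in diameter up to 64, cap 32 in diameter from 72 to 92. About 0.06 to 0.13 kg. Origin: centre of its underside, z along its axis to the cap. In any one of the three wells.
- blue_bottle: same bottle with a blue cap, in the rack; leave alone
- grey_bottle: same bottle with a grey cap, in the rack; leave alone
- jar_left: amber glass jar, 52 in diameter, 75 high, black cap, at the back of the shelf on the hinge side. Origin: centre of its underside; leave alone
- jar_right: same jar at the back of the shelf on the handle side; leave alone
- flask: conical glass flask, 94 in diameter, 140 high; leave alone. Origin: centre of its underside
- pen_cup: dark round cup with pens, 74 in diameter, 140 high; leave alone. Origin: centre of its underside
- sign: clear stand with a blank pink card, 150 wide (y), 60 deep, 95 high; leave alone. Origin: centre of its underside
Things that resemble listed ones, but are neither listed nor needed, are in the scene too. What is shaped like the pink_bottle but turquoise is not meant.

How it is judged:
On the way, in this order (a step that is already met when the one before it is completed fails the run):
1. the door is drawn open by its handle (value of joint door above 0.1 rad and contact force between the fingers and handle above 0.5 N), for 0.02 s.
2. the door stands wide open (more than 1.2 rad) (value of joint door above 1.2 rad), for 0.1 s.
3. the pink-capped bottle stands upright on the shelf, let go (x of pink_bottle in the frame of cabinet between 0.035 and 0.226 m and y of pink_bottle in the frame of cabinet between -0.115 and 0.115 m and z of pink_bottle in the frame of cabinet between 0.125 and 0.134 m and angle between pink_bottle's own z axis and vertical below 0.1 rad and contact force between the fingers and pink_bottle below 0.1 N), for 0.2 s.
At the end, for the whole second after the job is handed in: The door is shut (within 0.03 rad) and the pink-capped bottle stands upright (within 0.1 rad) and still on the white shelf inside the cabinet (value of joint door below 0.03 rad and x of pink_bottle in the frame of cabinet between 0.035 and 0.226 m and y of pink_bottle in the frame of cabinet between -0.115 and 0.115 m and z of pink_bottle in the frame of cabinet between 0.125 and 0.134 m and angle between pink_bottle's own z axis and vertical below 0.1 rad and linear speed of pink_bottle below 0.02 m/s); the robot touches nothing.
It fails at once if the pink-capped bottle is tipped by more than 0.6 rad (angle between pink_bottle's own z axis and vertical above 0.6 rad).
It fails at once if the pink-capped bottle is pressed or banged on the cabinet with over 80 N (contact force between pink_bottle and cabinet above 80 N).
It fails at once if the pink-capped bottle is dropped (moves faster than 0.4 m/s while the fingers do not touch it) (linear speed of pink_bottle above 0.4 m/s and contact force between the fingers and pink_bottle below 0.1 N).
It fails at once if another bottle or a jar is shifted by more than 20 mm (distance of any of blue_bottle, grey_bottle, jar_left, jar_right from where it was at the start of the episode above 0.02 m).
It fails at once if the flask, pen cup or sign is shifted by more than 20 mm (distance of any of flask, pen_cup, sign from where it was at the start of the episode above 0.02 m).
It also fails if it takes over 72 s, if anything falls off the work surface, if the arm or the gripper's body presses on something with over 40 N, if the wrist force passes 120 N, or if a joint passes its speed limit or range.

## Robot

A 7-joint arm with a two-finger parallel gripper is mounted at the origin on the work surface. World frame = base frame: x ahead of the robot, y to its left, z up, the work surface at z = 0. Lengths are in m, angles in rad, forces in N, time in s.
With the tool pointing down it reaches from about 0.425 to 0.925 m from the base axis. Payload 6.8 kg.
Tool frame: the origin (TCP) lies at the very end of the fingers, on their centre line; the grasp point (between the pads) lies bot.grip_depth behind it (bot.grip_depth is the distance from the TCP to the grasp point, in m); z points along the fingers, y is the line along which they close (so a half turn about z gives the same grasp; the last joint's range is limited). The gripper opens to 85 mm and grips with 20 to 120 N. Pads are 22 mm wide; open, the fingers measure 114 mm over their backs; the gripper's body (76 mm by 85 mm) begins 54 mm behind the grasp point. The pads swing forward as they close: fully open they stand 13 mm farther back than shut.
Start: joints at [1.11, 0.477, 0.022, 1.555, -0.011, 1.109, -0.083], TCP at [0.233, -0.633, 0.198] pointing down, gripper open.
Joint ranges: [-2.96, 2.96], [-0.34, 2.1], [-1.41, 1.46], [0.24, 2.44], [-1.37, 4.51], [0.17, 1.92], [-2.96, 2.96]. Speed limits (rad/s): [2.39, 2.39, 3.14, 3.14, 3.14, 3.14, 3.14].

## Interface

Orientations are given as a unit quaternion [w, x, y, z].
In Python, from station import bot gives the robot as it stands.
- The arm moves only by the tool send_rows, never from a script. Its arguments are lists of equal length, an entry for each row: "slide": the shift along the tool's x, y, z in mm, a list of three; "roll": the turn about the tool's z in degrees; "claw": the opening, from 0 (shut) to 1 (fully open). A call has exactly 8 rows; each row is the pose to reach, as a shift and turn from the pose commanded when the call began, along the tool's axes at that moment; what a row does not reach only later rows make up. A row lasts 1/12 s, in which the tool goes at most 41.7 mm and 7.16 degrees, less where a joint would pass 70% of its speed; a pose out of reach is approached as far as the arm can. A call with a gripper value outside its range is refused whole. The fingers move at their own pace and stop on an object; "force" is the grip in N (left out, the last holds). Time passes only in rows, so rows that repeat a pose let the fingers close, or fill a call up. It gives the time, the measured TCP pose, the force, the opening and the grip force at its end, in the units of the state.
- bot.get_obs(): the state, without advancing time (a new reading comes with each control period).
- bot.read_camera(name): name is "side" or "top" or "wrist"; returns the picture (400x640x3 uint8, red, green, blue); there is no depth.
- bot.camera_model(name): a dict with "camera_matrix" (3x3 intrinsics, pixels), "D" ([k1, k2, p1, p2, k3] as OpenCV has them; the pictures are not rectified), "camera_from_world" (4x4, takes a point from world to camera coordinates). Camera axes: x right, y down, z forward; pixel columns grow to the right and rows downward; lengths in m; the calibration is good to about 2 mm. A picture is of the moment at which its call begins: read the wrist's pose just before it. camera_model takes no time and is no camera call; for the wrist camera it gives the pose at the moment of the call.
- bot.hand_in(): hands the job in; it is judged then, once.
The state is a dict: "t": time; "q": joint angles; "joint_vel": joint speeds; "joint_torque": joint torques, N m; "eef_pos": TCP position; "tool_rot": TCP orientation; "contact_force": force on the tool from outside, world axes, zero at the start; "torque": the same for the moment, N m; "gripper_width": opening from 0.0 (shut) to 1.0 (fully open); "grasp_force": force on a finger pad.
Only numpy, scipy, OpenCV 4.12 (cv2) and the standard library are available. Lean on these libraries where they do the work, as an engineer would, in place of code of your own. Each camera call takes 0.05 s, during which the arm holds its last target. There are 200 camera calls.

## Working session

There is one attempt and no reset: what is moved stays moved. The work goes in short steps, Python scripts to look and compute and a tool call to move; the robot and the scene stay as the last step left them, time stands still between calls to the robot, and variables do not carry over. Pictures are saved under pics/ and viewed, at most 10 in all, crops included, and the job is handed in when it is done.

Besides the shell and the picture viewer there is one more tool, called in YAML: its name, and indented under it one key for each argument. send_rows: Moves the arm, as the interface text tells. Its arguments: {"type":"object","properties":{"slide":{"type":"array","items":{"type":"array","items":{"type":"number"}}},"roll":{"type":"array","items":{"type":"number"}},"claw":{"type":"array","items":{"type":"number"}},"force":{"type":"number"}},"required":["slide","roll","claw"]}

```bash
ls; mkdir -p pics; python3 - <<'E'
from station import bot
import cv2,numpy as np
o=bot.get_obs(); print(o['t'],o['eef_pos'],o['tool_rot'],bot.grip_depth)
for n in("side","top"):
    m=bot.camera_model(n);print(n,np.round(m["camera_matrix"],1).tolist(),m["D"],np.round(m["camera_from_world"],3).tolist())
    cv2.imwrite(f"pics/{n}0.png",bot.read_camera(n)[:,:,::-1])
E
```

```text
pics
0.0 [ 0.23298239 -0.63282669  0.1970179 ] [-8.81860483e-04  9.84480371e-01  1.75492358e-01 -2.32392952e-04] 0.0187
side [[372.1, 0.0, 323.4], [0.0, 372.1, 202.0], [0.0, 0.0, 1.0]] [-0.08338872  0.          0.          0.          0.        ] [[0.466, -0.885, 0.017, -0.298], [-0.531, -0.295, -0.795, 0.458], [0.708, 0.361, -0.607, 0.77], [0.0, 0.0, 0.0, 1.0]]
top [[490.0, 0.0, 317.7], [0.0, 490.0, 206.8], [0.0, 0.0, 1.0]] [-0.12990884  0.          0.          0.          0.        ] [[-0.023, -1.0, 0.005, -0.039], [-0.999, 0.023, -0.049, 0.583], [0.049, -0.006, -0.999, 1.801], [0.0, 0.0, 0.0, 1.0]]
```

View pics/side0.png

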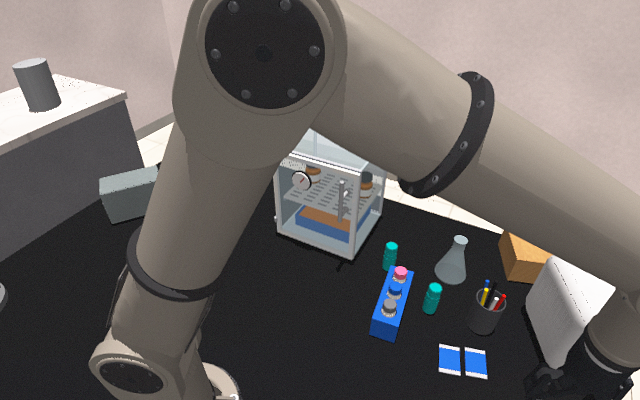

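View pics/top0.png

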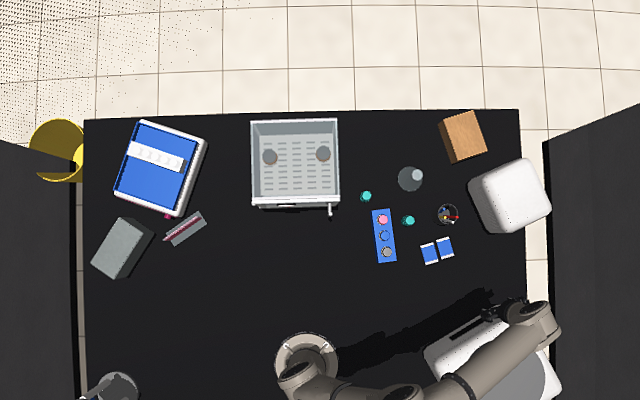

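The side view shows the cabinet (275-385, 130-260) and the pink cap at (401,272), with part of the cabinet hidden by the arm. The top view shows the cabinet roof (251-340, 119-207), the handle near (331,210), and the rack with pink (382,219), blue (385,236) and grey (387,252). Next I'll measure from the top view, using an enlarged crop.

```bash
cat > h.py <<'E'
from station import bot
import cv2,numpy as np
from scipy.spatial.transform import Rotation as R
def cast(n,px,z,m=None):
    m=m or bot.camera_model(n);K=np.array(m["camera_matrix"]);T=np.array(m["camera_from_world"])
    p=cv2.undistortPoints(np.array(px,float).reshape(-1,1,2),K,np.array(m["D"])).reshape(-1,2)
    d=np.c_[p,np.ones(len(p))]@T[:3,:3]; c=-T[:3,:3].T@T[:3,3]
    return c+d*((z-c[2])/d[:,2])[:,None]
def proj(n,P):
    m=bot.camera_model(n);T=np.array(m["camera_from_world"])
    return cv2.projectPoints(np.array(P,float).reshape(-1,1,3),cv2.Rodrigues(T[:3,:3])[0],T[:3,3],np.array(m["camera_matrix"]),np.array(m["D"]))[0].reshape(-1,2)
def blob(img,hlo,hhi,smin,vmin,roi):
    h=cv2.cvtColor(img,cv2.COLOR_RGB2HSV);m=cv2.inRange(h,(hlo,smin,vmin),(hhi,255,255))
    k=np.zeros_like(m);x0,y0,x1,y1=roi;k[y0:y1,x0:x1]=1;m*=k
    n,l,s,c=cv2.connectedComponentsWithStats(m)
    return [(s[i,4],s[i,:4].tolist(),c[i]) for i in np.argsort(-s[1:,4])[:3]+1],m
def tool():
    o=bot.get_obs();q=o['tool_rot'];return np.array(o['eef_pos']),R.from_quat([q[1],q[2],q[3],q[0]])
E
python3 - <<'E'
from h import *
im=bot.read_camera("top")
b,m=blob(im,150,178,70,100,(360,200,410,270));print(b)
print("pink",cast("top",[b[0][2]],.1))
b,m=blob(im,100,125,120,100,(360,200,410,270));
mm=cv2.morphologyEx(m,cv2.MORPH_CLOSE,np.ones((3,3)));c=max(cv2.findContours(mm,0,2)[0],key=cv2.contourArea);r=cv2.minAreaRect(cv2.convexHull(c));print(r);bp=cv2.boxPoints(r);print("rack",cast("top",bp,.07).round(4).tolist(),cast("top",[r[0]],.07))
c=im[110:225,240:410,::-1];cv2.imwrite("pics/crop.png",cv2.resize(c,None,fx=4.7,fy=4.7,interpolation=2))
E
```

```text
[(np.int32(69), [378, 215, 10, 10], array([382.76811594, 219.2173913 ]))]
pink [[ 0.52852837 -0.28072554  0.1       ]]
((383.63897705078125, 235.18560791015625), (53.414756774902344, 18.870811462402344), 82.23483276367188)
rack [[0.5633, -0.2422, 0.07], [0.5709, -0.3101, 0.07], [0.3801, -0.3307, 0.07], [0.3728, -0.263, 0.07]] [[ 0.47168966 -0.2863898   0.07      ]]
```

View pics/crop.png

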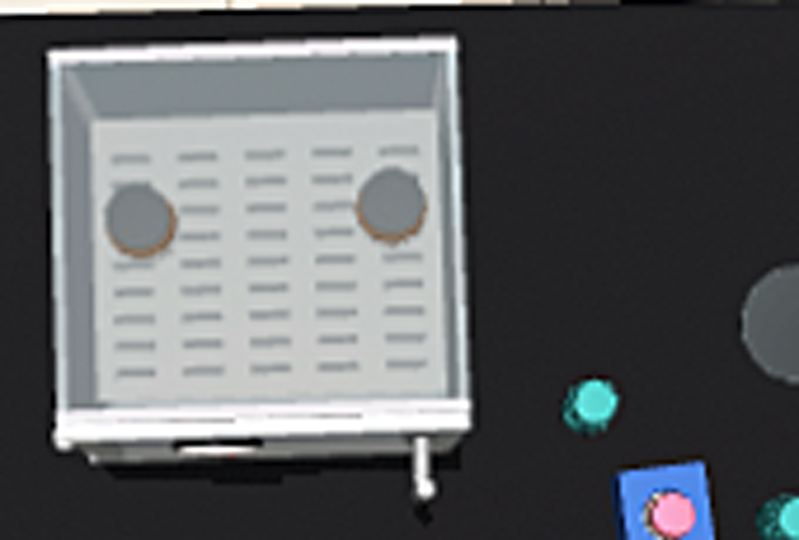

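The crop shows the roof outline with corners at (48,45), (457,38), (470,400) and (57,410) in crop pixels, the white door rim at rows 405-435, the handle top at (425,488), and both jars at the back of the shelf.

```bash
python3 - <<'E'
from h import *
f=lambda x,y:(240+(x+.5)/4.7-.5,110+(y+.5)/4.7-.5)
L=[("BL",48,50,.32),("BR",457,38,.32),("FL",57,410,.32),("FR",470,402,.32),("doorFL",57,437,.32),("doorFR",470,428,.32),("handle",425,488,.308),("jarL",138,218,.205),("jarR",391,205,.205),("shFL",97,402,.13),("shFR",447,397,.13)]
P={}
for n,x,y,z in L: P[n]=cast("top",[f(x,y)],z)[0]; print(n,P[n].round(4))
d=lambda a,b:np.linalg.norm(P[a]-P[b])
print(d("BL","BR"),d("FL","FR"),d("BL","FL"),d("BR","FR"))
for a,b in(("BR","BL"),("FR","FL"),("FL","BL"),("FR","BR")):
    v=P[b]-P[a];print(a,b,np.degrees(np.arctan2(v[1],v[0])))
E
```

```text
BL [0.8428 0.1553 0.32  ]
BR [ 0.8442 -0.1167  0.32  ]
FL [0.6026 0.1525 0.32  ]
FR [ 0.6016 -0.1188  0.32  ]
doorFL [0.5849 0.1528 0.32  ]
doorFR [ 0.5845 -0.1184  0.32  ]
handle [ 0.5462 -0.0883  0.308 ]
jarL [0.7463 0.1076 0.205 ]
jarR [ 0.7513 -0.0723  0.205 ]
shFL [0.6216 0.1472 0.13  ]
shFR [ 0.6192 -0.1117  0.13  ]
0.2720622411668682 0.2713908182525999 0.24022107620323813 0.2426841298803284
BR BL 90.29315681369769
FR FL 89.77241156243214
FL BL 0.6675491814054163
FR BR 0.5025832893087652
```

The cabinet front is at x≈0.593 and its centre at y≈0.018, so the hinge is at about (0.593, 0.153). The handle is at (0.546, -0.088), and the measured sizes agree with the given ones. First I move above the handle.

```bash
cat >> h.py <<'E'
def go(*targets):
    p,r=tool();M=r.as_matrix();az=np.degrees(np.arctan2(M[1,0],M[0,0]))
    o=bot.get_obs();print("t",round(o['t'],2),"p",p.round(4),"az",az.round(1),"tilt",np.degrees(np.arccos(-M[2,2])).round(2),"q",np.round(o['q'],2),"F",np.round(o['contact_force'],1),"w",round(o['gripper_width'],3))
    for x,y,z,a in targets: print((M.T@(np.array([x,y,z])-p)*1000).round(0), "roll",round((az-a+180)%360-180,1))
E
python3 - <<'E'
from h import *
go((.233,-.633,.4,20),(.546,-.088,.4,90),(.546,-.088,.27,90))
E
```

```text
t 0.15 p [ 0.2331 -0.633   0.1973] az 20.2 tilt 0.08 q [ 1.11  0.48  0.02  1.56 -0.01  1.11 -0.08] F [ 0.9 -0.2 -0.1] w 0.997
[  -0.   -0. -203.] roll 0.2
[ 482. -404. -202.] roll -69.8
[ 482. -403.  -72.] roll -69.8
```

send_rows:
  slide:
    - [0, 0, -40]
    - [0, 0, -80]
    - [0, 0, -120]
    - [20, -15, -155]
    - [50, -42, -180]
    - [80, -67, -200]
    - [110, -92, -200]
    - [141, -118, -200]
  roll: [0, 0, 0, 0, 0, 0, 0, 0]
  claw: [1, 1, 0.4, 0.4, 0.4, 0.4, 0.4, 0.4]

```text
t: 0.82
eef_pos: [0.3233, -0.477, 0.3998]
tool_rot: [0.002, 0.985, 0.175, 0.001]
contact_force: [1.6, -0.4, 0.6]
gripper_width: 0.396
grasp_force: 0.0
```

send_rows:
  slide:
    - [31, -26, 0]
    - [62, -52, 0]
    - [93, -78, 0]
    - [124, -104, 0]
    - [155, -130, 0]
    - [186, -156, 0]
    - [217, -182, 0]
    - [248, -208, 0]
  roll: [0, 0, 0, 0, 0, 0, 0, 0]
  claw: [0.4, 0.4, 0.4, 0.4, 0.4, 0.4, 0.4, 0.4]

```text
t: 1.48
eef_pos: [0.4837, -0.1952, 0.3979]
tool_rot: [0.0, 0.984, 0.175, -0.0]
contact_force: [-0.0, 0.3, 0.8]
gripper_width: 0.401
grasp_force: 0.0
```

send_rows:
  slide:
    - [20, -17, 0]
    - [40, -34, 0]
    - [60, -52, 0]
    - [80, -69, 0]
    - [93, -78, 0]
    - [93, -78, 0]
    - [93, -78, 0]
    - [93, -78, 0]
  roll: [-7, -14, -21, -28, -35, -42, -49, -56]
  claw: [0.4, 0.4, 0.4, 0.4, 0.4, 0.4, 0.4, 0.4]

```text
t: 2.15
eef_pos: [0.5437, -0.0913, 0.3975]
tool_rot: [-0.0, 0.785, 0.62, -0.0]
contact_force: [-0.5, 0.0, 0.1]
gripper_width: 0.399
grasp_force: 0.0
```

```bash
python3 - <<'E'
from h import *
m=bot.camera_model("wrist");cv2.imwrite("pics/w1.png",bot.read_camera("wrist")[:,:,::-1])
go((.546,-.088,.4,90),(.546,-.088,.27,90))
print(proj("wrist",[[.546,-.088,.308],[.593,-.117,.32],[.593,.1528,.32]]))
E
```

```text
t 2.2 p [ 0.5436 -0.0915  0.3975] az 77.0 tilt 0.04 q [ 0.45  0.18 -0.47  1.53  0.08  1.45 -0.25] F [ 0.6 -0.3 -0.6] w 0.397
[ 4.  2. -2.] roll -13.0
[  4.   2. 128.] roll -13.0
[[ 323.07847182  194.3978119 ]
 [ 379.59924729  216.18291967]
 [ 311.55280734 -142.90771868]]
```

View pics/w1.png

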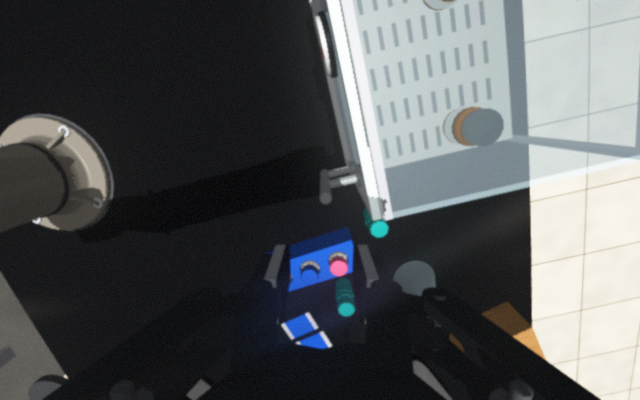

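The wrist view shows the bar's top near (326,198), where (323,194) was predicted, and the cabinet corner near (384,217), so both agree. I go down on the handle and close.

send_rows:
  slide:
    - [4, 2, 0]
    - [4, 2, 0]
    - [4, 2, 30]
    - [4, 2, 60]
    - [4, 2, 90]
    - [4, 2, 110]
    - [4, 2, 128]
    - [4, 2, 128]
  roll: [-7, -13, -13, -13, -13, -13, -13, -13]
  claw: [0.4, 0.4, 0.4, 0.4, 0.4, 0.4, 0.4, 0.4]

```text
t: 2.87
eef_pos: [0.5439, -0.0885, 0.2659]
tool_rot: [-0.003, 0.713, 0.701, -0.002]
contact_force: [-1.3, -0.4, 0.5]
gripper_width: 0.4
grasp_force: 0.0
```

send_rows:
  slide:
    - [0, 0, 0]
    - [0, 0, 0]
    - [0, 0, 0]
    - [0, 0, 0]
    - [0, 0, 0]
    - [0, 0, 0]
    - [0, 0, 0]
    - [0, 0, 0]
  roll: [0, 0, 0, 0, 0, 0, 0, 0]
  claw: [0.3, 0.2, 0.1, 0.05, 0, 0, 0, 0]
  force: 40

```text
t: 3.53
eef_pos: [0.5476, -0.0883, 0.2715]
tool_rot: [0.001, 0.712, 0.702, 0.001]
contact_force: [-0.6, 0.5, 6.1]
gripper_width: 0.089
grasp_force: 39.6
```

```bash
python3 - <<'E'
from h import *
p,r=tool(); H=np.array([.593,.1528]); v=p[:2]-H; print(np.hypot(*v),np.degrees(np.arctan2(v[1],v[0])))
T=[]
for th in np.arange(4,33,4):
    c,s=np.cos(np.radians(-th)),np.sin(np.radians(-th)); w=H+np.array([[c,-s],[s,c]])@v; T.append((*w,p[2],90-th))
go(*T); print(np.round(T,3))
E
```

```text
0.24534339634672755 -100.65764107163187
t 3.53 p [ 0.5476 -0.0883  0.2715] az 89.2 tilt 0.17 q [ 0.46  0.25 -0.49  1.73  0.13  1.19 -0.09] F [-0.6  0.5  6.1] w 0.089
[  4. -17.  -0.] roll 3.2
[  8. -33.  -0.] roll 7.2
[ 14. -49.  -0.] roll 11.2
[ 21. -65.  -0.] roll 15.2
[ 29. -80.  -0.] roll 19.2
[ 38. -95.  -0.] roll 23.2
[  48. -109.   -0.] roll 27.2
[  59. -122.   -0.] roll 31.2
[[ 5.31e-01 -8.50e-02  2.72e-01  8.60e+01]
 [ 5.15e-01 -8.00e-02  2.72e-01  8.20e+01]
 [ 4.98e-01 -7.40e-02  2.72e-01  7.80e+01]
 [ 4.83e-01 -6.60e-02  2.72e-01  7.40e+01]
 [ 4.68e-01 -5.80e-02  2.72e-01  7.00e+01]
 [ 4.53e-01 -4.90e-02  2.72e-01  6.60e+01]
 [ 4.40e-01 -3.90e-02  2.72e-01  6.20e+01]
 [ 4.27e-01 -2.80e-02  2.72e-01  5.80e+01]]
```

send_rows:
  slide:
    - [4, -17, 0]
    - [8, -33, 0]
    - [14, -49, 0]
    - [21, -65, 0]
    - [29, -80, 0]
    - [38, -95, 0]
    - [48, -109, 0]
    - [48, -109, 0]
  roll: [4, 8, 12, 16, 20, 24, 28, 28]
  claw: [0, 0, 0, 0, 0, 0, 0, 0]

```text
t: 4.2
eef_pos: [0.4381, -0.0356, 0.2716]
tool_rot: [0.001, 0.861, 0.509, 0.002]
contact_force: [2.0, 3.2, 2.6]
gripper_width: 0.096
grasp_force: 39.4
```

```bash
python3 - <<'E'
from h import *
p,r=tool(); H=np.array([.593,.1528]); v=p[:2]-H; a=np.degrees(np.arctan2(v[1],v[0]));print(np.hypot(*v),a)
M=r.as_matrix();az=np.degrees(np.arctan2(M[1,0],M[0,0]))
T=[]
for th in np.arange(4,33,4):
    c,s=np.cos(np.radians(-th)),np.sin(np.radians(-th)); w=H+np.array([[c,-s],[s,c]])@v; T.append((*w,p[2],az-th))
go(*T)
E
```

```text
0.24395529237441554 -129.43151368019704
t 4.2 p [ 0.4381 -0.0356  0.2716] az 61.2 tilt 0.23 q [ 0.43  0.04 -0.5   1.97  0.02  1.14 -0.58] F [2.  3.2 2.6] w 0.096
[  4. -17.  -0.] roll 4.0
[  9. -33.  -0.] roll 8.0
[ 15. -49.  -0.] roll 12.0
[ 22. -64.  -0.] roll 16.0
[ 30. -79.  -0.] roll 20.0
[ 39. -94.  -0.] roll 24.0
[  49. -107.   -0.] roll 28.0
[  60. -120.   -0.] roll 32.0
```

send_rows:
  slide:
    - [4, -17, 0]
    - [9, -33, 0]
    - [15, -49, 0]
    - [22, -64, 0]
    - [30, -79, 0]
    - [30, -79, 0]
    - [30, -79, 0]
    - [30, -79, 0]
  roll: [4, 8, 12, 16, 20, 20, 20, 20]
  claw: [0, 0, 0, 0, 0, 0, 0, 0]

```text
t: 4.87
eef_pos: [0.3856, 0.0272, 0.2715]
tool_rot: [0.0, 0.936, 0.353, 0.003]
contact_force: [3.8, 2.8, 3.7]
gripper_width: 0.09
grasp_force: 39.6
```

```bash
python3 - <<'E'
from h import *
p,r=tool(); H=np.array([.593,.1528]); v=p[:2]-H; a=np.degrees(np.arctan2(v[1],v[0]));print(np.hypot(*v),a)
M=r.as_matrix();az=np.degrees(np.arctan2(M[1,0],M[0,0]))
T=[]
for th in np.arange(4,33,4):
    c,s=np.cos(np.radians(-th)),np.sin(np.radians(-th)); w=H+np.array([[c,-s],[s,c]])@v; T.append((*w,p[2],az-th))
go(*T)
E
```

```text
0.24247702846943228 -148.80556816552405
t 4.87 p [0.3856 0.0272 0.2715] az 41.3 tilt 0.34 q [ 0.38 -0.07 -0.57  2.06 -0.04  1.14 -1.02] F [3.8 2.8 3.7] w 0.09
[  4. -17.  -0.] roll 4.0
[  8. -33.  -0.] roll 8.0
[ 14. -49.  -0.] roll 12.0
[ 21. -64.  -0.] roll 16.0
[ 29. -79.  -0.] roll 20.0
[ 38. -93.  -0.] roll 24.0
[  48. -107.   -0.] roll 28.0
[  59. -120.   -0.] roll 32.0
```

send_rows:
  slide:
    - [4, -17, 0]
    - [8, -33, 0]
    - [14, -49, 0]
    - [21, -64, 0]
    - [29, -79, 0]
    - [38, -93, 0]
    - [48, -107, 0]
    - [59, -120, 0]
  roll: [4, 8, 12, 16, 20, 24, 28, 32]
  claw: [0, 0, 0, 0, 0, 0, 0, 0]

```text
t: 5.53
eef_pos: [0.3531, 0.1556, 0.2717]
tool_rot: [-0.0, 0.997, 0.078, 0.005]
contact_force: [15.3, -1.0, -4.8]
gripper_width: 0.094
grasp_force: 38.9
```

```bash
python3 - <<'E'
from h import *
p,r=tool(); H=np.array([.593,.1528]); v=p[:2]-H; a=np.degrees(np.arctan2(v[1],v[0]));print(np.hypot(*v),a)
M=r.as_matrix();az=np.degrees(np.arctan2(M[1,0],M[0,0]))
T=[]
for th in np.arange(4,33,4):
    c,s=np.cos(np.radians(-th)),np.sin(np.radians(-th)); w=H+np.array([[c,-s],[s,c]])@v; T.append((*w,p[2],az-th))
go(*T)
E
```

```text
0.23987614945237898 179.33603754368968
t 5.53 p [0.3531 0.1556 0.2717] az 9.0 tilt 0.62 q [ 0.29 -0.07 -0.8   2.05 -0.05  1.13 -1.9 ] F [15.3 -1.  -4.8] w 0.094
[  3. -16.   0.] roll 4.0
[  8. -33.   0.] roll 8.0
[ 14. -48.   0.] roll 12.0
[ 20. -64.   0.] roll 16.0
[ 28. -78.   0.] roll 20.0
[ 37. -93.   0.] roll 24.0
[  47. -106.    0.] roll 28.0
[  57. -119.    1.] roll 32.0
```

send_rows:
  slide:
    - [0, -10, 0]
    - [2, -20, 0]
    - [4, -30, 0]
    - [5, -34, 0]
    - [5, -34, 0]
    - [5, -34, 0]
    - [5, -34, 0]
    - [5, -34, 0]
  roll: [2, 5, 7, 8, 8, 8, 8, 8]
  claw: [0, 0, 0, 0, 0, 0.15, 0.3, 0.4]

```text
t: 6.2
eef_pos: [0.3479, 0.1891, 0.2699]
tool_rot: [0.0, 1.0, 0.011, -0.0]
contact_force: [0.9, 0.4, -0.1]
gripper_width: 0.395
grasp_force: 0.0
```

send_rows:
  slide:
    - [0, 0, 0]
    - [0, 0, -20]
    - [0, 0, -50]
    - [0, 0, -85]
    - [0, 0, -100]
    - [0, 0, -100]
    - [0, 0, -100]
    - [0, 0, -100]
  roll: [0, 0, 0, 0, 0, 0, 0, 0]
  claw: [0.4, 0.4, 0.4, 0.4, 0.4, 0.6, 0.8, 1]

```text
t: 6.87
eef_pos: [0.3476, 0.1888, 0.3689]
tool_rot: [0.0, 1.0, 0.011, -0.001]
contact_force: [-0.3, -0.3, -0.1]
gripper_width: 0.808
grasp_force: 0.0
```

```bash
python3 - <<'E'
from h import *
go((.5285,-.2805,.25,6),(.5285,-.2805,.1,6))
im=bot.read_camera("top");c=im[110:310,200:440,::-1];cv2.imwrite("pics/t2.png",cv2.resize(c,None,fx=3,fy=3,interpolation=2))
E
```

```text
t 6.87 p [0.3476 0.1888 0.3689] az 1.2 tilt 0.09 q [ 0.28 -0.12 -0.82  1.86 -0.09  1.36 -2.07] F [-0.3 -0.3 -0.1] w 0.808
[171. 473. 119.] roll -4.8
[171. 473. 269.] roll -4.8
```

View pics/t2.png

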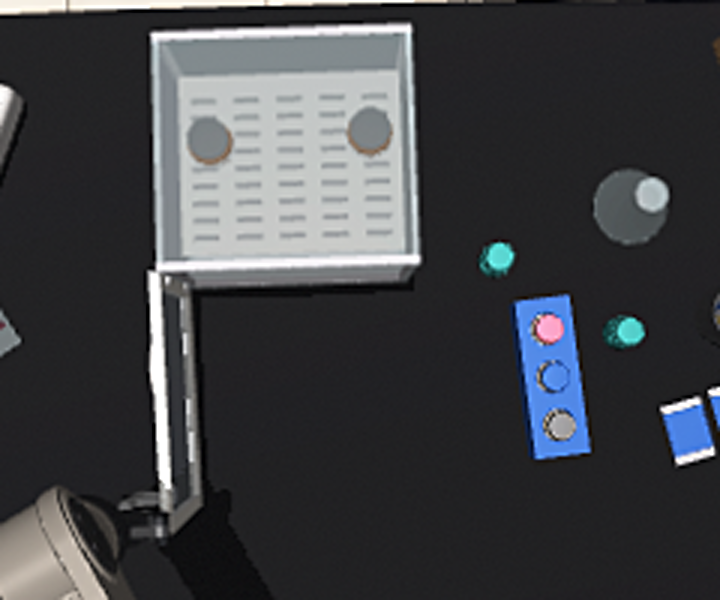

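The door stands at about 88° (free end at crop (175,520)), and the rack and the pink cap at (548,328) are undisturbed. Now I move to the cap.

send_rows:
  slide:
    - [13, 35, 0]
    - [26, 71, 0]
    - [39, 107, 0]
    - [52, 142, 10]
    - [65, 178, 20]
    - [78, 214, 30]
    - [91, 249, 40]
    - [104, 285, 50]
  roll: [0, 0, 0, 0, 0, 0, 0, 0]
  claw: [0.6, 0.6, 0.6, 0.6, 0.6, 0.6, 0.6, 0.6]

```text
t: 7.58
eef_pos: [0.4578, -0.0952, 0.3181]
tool_rot: [-0.0, 1.0, 0.011, -0.001]
contact_force: [0.2, 0.5, -0.4]
gripper_width: 0.605
grasp_force: 0.0
```

send_rows:
  slide:
    - [13, 36, 20]
    - [26, 71, 40]
    - [39, 107, 60]
    - [52, 142, 70]
    - [64, 175, 80]
    - [67, 188, 90]
    - [67, 188, 100]
    - [67, 188, 110]
  roll: [0, 0, 0, 0, 0, -2, -5, -5]
  claw: [0.6, 0.6, 0.6, 0.6, 0.6, 0.6, 0.6, 0.6]

```text
t: 8.25
eef_pos: [0.5283, -0.2808, 0.2072]
tool_rot: [-0.001, 0.999, 0.054, -0.001]
contact_force: [-0.1, 1.3, -0.3]
gripper_width: 0.598
grasp_force: 0.0
```

```bash
python3 - <<'E'
from h import *
im=bot.read_camera("wrist");b,m=blob(im,150,178,70,80,(0,0,640,400));print(b)
P=cast("wrist",[x[2] for x in b],.1);print(P)
go((.5285,-.2805,.076,6.2),(P[0][0],P[0][1],.076,6.2))
E
```

```text
[(np.int32(850), [310, 173, 33, 34], array([326.37294118, 189.98941176])), (np.int32(5), [578, 228, 5, 3], array([580. , 228.8])), (np.int32(4), [583, 218, 4, 2], array([584.5, 218.5]))]
[[ 0.53112341 -0.28353181  0.1       ]
 [ 0.51836009 -0.5570517   0.1       ]
 [ 0.53014406 -0.55756812  0.1       ]]
t 8.3 p [ 0.5273 -0.2793  0.2055] az 6.2 tilt 0.36 q [ 0.66  0.37 -0.36  1.72  0.14  1.09 -1.2 ] F [-0.4  0.8 -0.9] w 0.604
[  2.   2. 129.] roll -0.0
[  4.   5. 129.] roll -0.0
```

send_rows:
  slide:
    - [3, 3, 20]
    - [3, 3, 55]
    - [3, 3, 90]
    - [3, 3, 115]
    - [3, 3, 127]
    - [3, 3, 129]
    - [3, 3, 129]
    - [3, 3, 129]
  roll: [0, 0, 0, 0, 0, 0, 0, 0]
  claw: [0.6, 0.6, 0.6, 0.6, 0.6, 0.6, 0.6, 0.5]

```text
t: 8.97
eef_pos: [0.5339, -0.283, 0.0826]
tool_rot: [0.001, 0.999, 0.054, 0.001]
contact_force: [0.2, -0.2, 0.5]
gripper_width: 0.502
grasp_force: 0.0
```

send_rows:
  slide:
    - [0, 0, 0]
    - [0, 0, 0]
    - [0, 0, 0]
    - [0, 0, 0]
    - [0, 0, 0]
    - [0, 0, -5]
    - [0, 0, -15]
    - [0, 0, -25]
  roll: [0, 0, 0, 0, 0, 0, 0, 0]
  claw: [0.35, 0.2, 0.1, 0.1, 0.1, 0.1, 0.1, 0.1]
  force: 30

```text
t: 9.63
eef_pos: [0.5325, -0.2828, 0.1068]
tool_rot: [-0.0, 0.999, 0.054, -0.0]
contact_force: [-0.2, 0.1, -0.3]
gripper_width: 0.094
grasp_force: 0.0
```

```bash
python3 - <<'E'
from h import *
go((.53,-.282,.25,6.2),(.53,.018,.20,0),(.53,.018,.073,0))
E
```

```text
t 9.63 p [ 0.5325 -0.2828  0.1068] az 6.2 tilt 0.02 q [ 0.64  0.48 -0.34  1.8   0.2   0.9  -1.25] F [-0.2  0.1 -0.3] w 0.094
[  -2.   -1. -143.] roll 0.0
[  30. -299.  -93.] roll 6.2
[  30. -299.   34.] roll 6.2
```

The gripper closed to 0.094 with no force, so it missed the cap. I'll look.

```bash
python3 - <<'E'
from h import *
im=bot.read_camera("wrist");b,m=blob(im,150,178,70,80,(0,0,640,400));print(b)
print(cast("wrist",[x[2] for x in b[:1]],.1))
print(proj("wrist",[tool()[0],tool()[0]-[0,0,.02]]))
cv2.imwrite("pics/w3.png",im[:,:,::-1])
im=bot.read_camera("top");b,m=blob(im,150,178,70,80,(340,180,420,290));print(b)
E
```

```text
[(np.int32(1778), [301, 205, 49, 51], array([324.76715411, 228.97412823])), (np.int32(4), [612, 234, 4, 2], array([613.5, 234.5])), (np.int32(2), [626, 254, 2, 2], array([626.5, 254.5]))]
[[ 0.53491628 -0.28568929  0.1       ]]
[[321.43395504 234.99543203]
 [321.36720146 224.19916383]]
[]
```

View pics/w3.png

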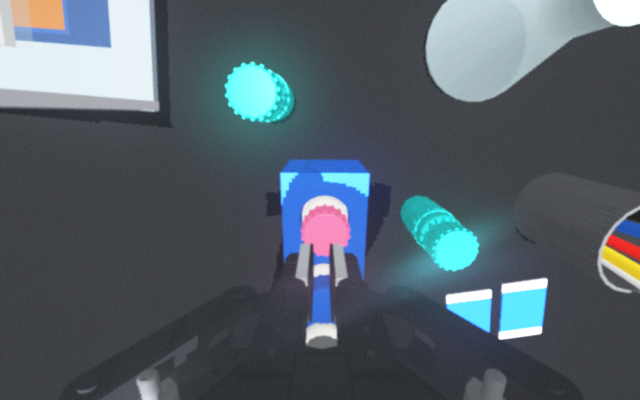

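The cap is still seated at (325,229), and the fingertips show near (305,245) and (338,245), lower in the picture than the projected TCP at (321,235). I'll check the geometry of the wrist camera and the fingers.

```bash
python3 - <<'E'
from h import *
m=bot.camera_model("wrist");p,r=tool();T=np.array(m["camera_from_world"]);M=r.as_matrix()
print(np.round(m["camera_matrix"],1).tolist(),m["D"]);c=-T[:3,:3].T@T[:3,3]
print("cam in tool",(M.T@(c-p)).round(4)); print("optical axis in tool",(M.T@T[2,:3]).round(3))
for dx in(-.011,0,.011):
  for dz in(0,-.02,-.04,-.06):
    print(dx,dz,proj("wrist",[p+M@[dx,y,dz] for y in(-.004,.004)]).round(0).tolist())
im=bot.read_camera("wrist");cv2.imwrite("pics/w4.png",cv2.resize(im[190:300,250:400,::-1],None,fx=5,fy=5,interpolation=2))
E
```

```text
[[289.3, 0.0, 321.1], [0.0, 289.3, 204.7], [0.0, 0.0, 1.0]] [-0.02966122  0.          0.          0.          0.        ]
cam in tool [ 7.430e-02 -1.000e-04 -1.754e-01]
optical axis in tool [-0.292 -0.001  0.956]
-0.011 0 [[315.0, 250.0], [327.0, 250.0]]
-0.011 -0.02 [[315.0, 265.0], [328.0, 265.0]]
-0.011 -0.04 [[314.0, 283.0], [329.0, 283.0]]
-0.011 -0.06 [[313.0, 307.0], [330.0, 307.0]]
0 0 [[315.0, 235.0], [328.0, 235.0]]
0 -0.02 [[315.0, 248.0], [328.0, 248.0]]
0 -0.04 [[314.0, 265.0], [329.0, 265.0]]
0 -0.06 [[313.0, 286.0], [330.0, 286.0]]
0.011 0 [[315.0, 219.0], [328.0, 219.0]]
0.011 -0.02 [[315.0, 231.0], [328.0, 231.0]]
0.011 -0.04 [[314.0, 246.0], [329.0, 246.0]]
0.011 -0.06 [[313.0, 265.0], [330.0, 265.0]]
```

View pics/w4.png

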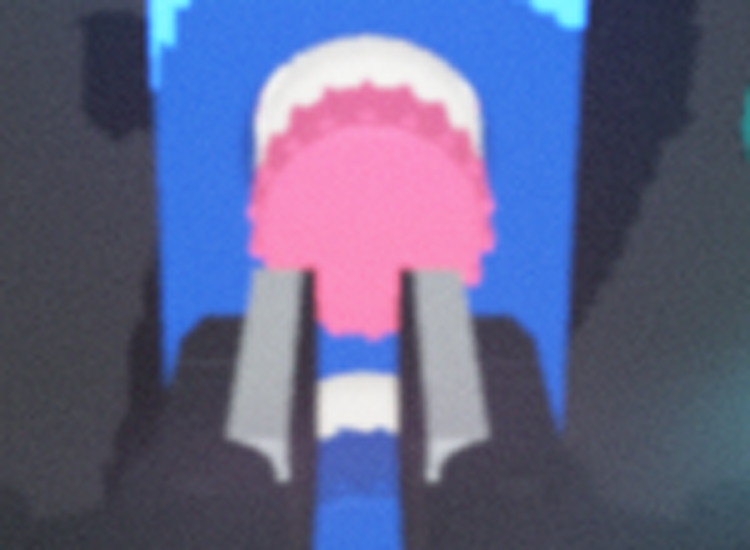

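send_rows:
  slide:
    - [0, 0, 0]
    - [0, 0, 0]
    - [0, 0, 0]
    - [0, 0, 0]
    - [0, 0, 10]
    - [0, 0, 20]
    - [0, 0, 28]
    - [0, 0, 28]
  roll: [0, 0, 0, 0, 0, 0, 0, 0]
  claw: [0.3, 0.5, 0.5, 0.5, 0.5, 0.5, 0.5, 0.5]

```text
t: 10.45
eef_pos: [0.5308, -0.2821, 0.0751]
tool_rot: [-0.001, 0.999, 0.054, -0.002]
contact_force: [0.1, 1.0, -0.7]
gripper_width: 0.501
grasp_force: 0.0
```

```bash
python3 - <<'E'
from h import *
go()
p,r=tool();im=bot.read_camera("side")
q=proj("side",[p,p+[0,0,.04],[.53,-.282,.1],[.5295,-.281,.07]]);print(q.round(1).tolist(), ((q-[360,215]+.5)*6-.5).round().tolist())
cv2.imwrite("pics/s2.png",cv2.resize(im[215:315,360:460,::-1],None,fx=6,fy=6,interpolation=2))
E
```

```text
t 10.45 p [ 0.5308 -0.2821  0.0751] az 6.2 tilt 0.26 q [ 0.63  0.52 -0.33  1.82  0.21  0.84 -1.26] F [ 0.1  1.  -0.7] w 0.501
[[397.5, 275.9], [399.6, 265.7], [398.6, 269.8], [396.6, 277.3]] [[227.0, 368.0], [240.0, 307.0], [234.0, 331.0], [222.0, 376.0]]
```

View pics/s2.png

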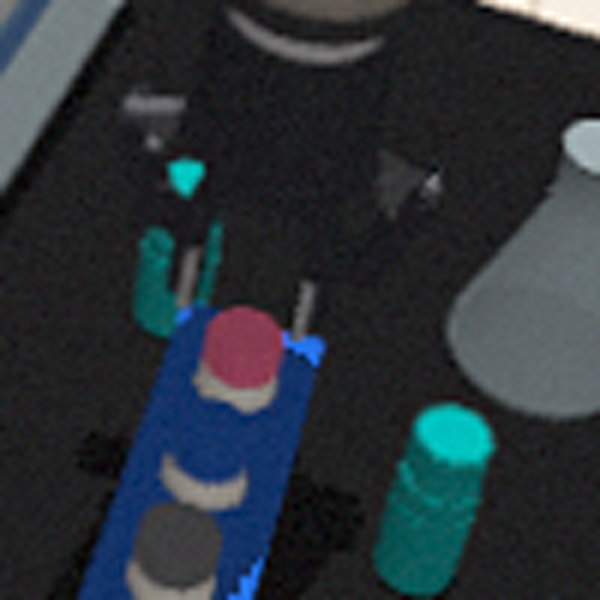

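The side view shows the fingertips at crop (185,308) and (303,340), about 25-30 mm higher than the TCP projection at (227,368). So the real tips sit above the nominal TCP, which explains the miss. I go down in small steps and watch the force.

send_rows:
  slide:
    - [0, 0, 4]
    - [0, 0, 8]
    - [0, 0, 12]
    - [0, 0, 16]
    - [0, 0, 19]
    - [0, 0, 22]
    - [0, 0, 22]
    - [0, 0, 22]
  roll: [0, 0, 0, 0, 0, 0, 0, 0]
  claw: [0.5, 0.5, 0.5, 0.5, 0.5, 0.5, 0.5, 0.5]

```text
t: 11.17
eef_pos: [0.5325, -0.2828, 0.0558]
tool_rot: [-0.0, 0.999, 0.054, -0.0]
contact_force: [0.2, -0.1, -0.1]
gripper_width: 0.501
grasp_force: 0.0
```

send_rows:
  slide:
    - [0, 0, 0]
    - [0, 0, 0]
    - [0, 0, 0]
    - [0, 0, 0]
    - [0, 0, 0]
    - [0, 0, 0]
    - [0, 0, 0]
    - [0, 0, 0]
  roll: [0, 0, 0, 0, 0, 0, 0, 0]
  claw: [0.4, 0.3, 0.2, 0.1, 0, 0, 0, 0]
  force: 30

```text
t: 11.83
eef_pos: [0.5329, -0.2831, 0.0563]
tool_rot: [0.0, 0.999, 0.054, 0.0]
contact_force: [-0.5, -0.7, 4.2]
gripper_width: 0.353
grasp_force: 29.8
```

The cap is held (opening 0.353, 30 N). I lift it and carry it to the free bench in front of the cabinet.

send_rows:
  slide:
    - [0, 0, -8]
    - [0, 0, -25]
    - [0, 0, -45]
    - [0, 0, -65]
    - [0, 0, -85]
    - [0, 0, -105]
    - [0, 0, -120]
    - [3, -25, -125]
  roll: [0, 0, 0, 0, 0, 0, 0, 0]
  claw: [0, 0, 0, 0, 0, 0, 0, 0]

```text
t: 12.5
eef_pos: [0.5328, -0.2634, 0.1835]
tool_rot: [0.002, 0.999, 0.051, 0.001]
contact_force: [0.8, -0.4, -0.7]
gripper_width: 0.358
grasp_force: 30.2
```

send_rows:
  slide:
    - [3, -27, 0]
    - [6, -55, 0]
    - [9, -85, 0]
    - [12, -115, 0]
    - [15, -145, 0]
    - [18, -175, 0]
    - [21, -205, 0]
    - [24, -235, 0]
  roll: [0, 0, 0, 0, 0, 0, 0, 0]
  claw: [0, 0, 0, 0, 0, 0, 0, 0]

```text
t: 13.17
eef_pos: [0.5304, -0.02, 0.1809]
tool_rot: [0.0, 0.999, 0.054, -0.001]
contact_force: [0.4, -0.0, -1.4]
gripper_width: 0.354
grasp_force: 30.2
```

```bash
python3 - <<'E'
from h import *
go((.53,.018,.18,0),(.53,.018,.048,0)); print(bot.get_obs()['grasp_force'])
E
```

```text
t 13.17 p [ 0.5304 -0.02    0.1809] az 6.2 tilt 0.06 q [ 0.32  0.3  -0.47  1.89  0.16  0.99 -1.69] F [ 0.4 -0.  -1.4] w 0.354
[  4. -38.   1.] roll 6.2
[  4. -38. 133.] roll 6.2
30.1717346906662
```

send_rows:
  slide:
    - [2, -19, 10]
    - [4, -36, 30]
    - [4, -38, 55]
    - [4, -38, 80]
    - [4, -38, 100]
    - [4, -38, 115]
    - [4, -38, 123]
    - [4, -38, 127]
  roll: [0, 3, 6, 6, 6, 6, 6, 6]
  claw: [0, 0, 0, 0, 0, 0, 0, 0]

```text
t: 13.83
eef_pos: [0.53, 0.0167, 0.0528]
tool_rot: [0.0, 1.0, 0.002, -0.001]
contact_force: [0.0, 0.0, -1.1]
gripper_width: 0.358
grasp_force: 30.1
```

send_rows:
  slide:
    - [0, 0, 2]
    - [0, 0, 4]
    - [0, 0, 5]
    - [0, 0, 6]
    - [0, 0, 6]
    - [0, 0, 6]
    - [0, 0, 6]
    - [0, 0, 6]
  roll: [0, 0, 0, 0, 0, 0, 0, 0]
  claw: [0, 0, 0, 0, 0, 0, 0, 0]

```text
t: 14.5
eef_pos: [0.5316, 0.0167, 0.0484]
tool_rot: [0.0, 1.0, 0.002, 0.0]
contact_force: [-0.1, 0.2, 0.8]
gripper_width: 0.356
grasp_force: 30.3
```

send_rows:
  slide:
    - [0, 0, 0]
    - [0, 0, 0]
    - [0, 0, 0]
    - [0, 0, -15]
    - [0, 0, -40]
    - [0, 0, -80]
    - [0, 0, -120]
    - [0, 0, -160]
  roll: [0, 0, 0, 0, 0, 0, 0, 0]
  claw: [0.4, 0.6, 0.6, 0.6, 0.6, 0.6, 0.6, 0.6]

```text
t: 15.17
eef_pos: [0.5305, 0.0169, 0.2095]
tool_rot: [-0.0, 1.0, 0.002, -0.0]
contact_force: [1.4, 0.3, -0.4]
gripper_width: 0.597
grasp_force: 0.0
```

send_rows:
  slide:
    - [0, 0, -40]
    - [0, 0, -80]
    - [0, 0, -120]
    - [0, 0, -160]
    - [0, 0, -200]
    - [0, 0, -240]
    - [0, 0, -280]
    - [0, 0, -320]
  roll: [0, 0, 0, 0, 0, 0, 0, 0]
  claw: [0.6, 0.6, 0.6, 0.6, 0.6, 0.6, 0.6, 0.6]

```text
t: 15.83
eef_pos: [0.5305, 0.0167, 0.5301]
tool_rot: [0.0, 1.0, 0.002, 0.0]
contact_force: [2.7, 0.5, 0.0]
gripper_width: 0.601
grasp_force: 0.0
```

```bash
python3 - <<'E'
from h import *
go()
im=bot.read_camera("top");b,m=blob(im,150,178,70,80,(250,190,420,290));print(b)
if b: print(cast("top",[b[0][2]],.092))
im=bot.read_camera("side");b,m=blob(im,150,178,70,80,(250,190,420,330));print(b[:1])
if b: print(cast("side",[b[0][2]],.092))
E
```

```text
t 15.83 p [0.5305 0.0167 0.5301] az 0.2 tilt 0.03 q [ 0.26  0.14 -0.48  1.3   0.07  1.72 -1.78] F [2.7 0.5 0. ] w 0.601
[]
[(np.int32(119), [297, 232, 12, 12], array([302.76470588, 237.75630252]))]
[[0.52298275 0.00847769 0.092     ]]
```

The bottle stands near (0.53, 0.015). Next I test going up past the wrist joint's limit, since the interface has no direct tilt command.

send_rows:
  slide:
    - [0, 0, -40]
    - [0, 0, -80]
    - [0, 0, -120]
    - [0, 0, -160]
    - [0, 0, -200]
    - [0, 0, -240]
    - [0, 0, -280]
    - [0, 0, -320]
  roll: [0, 0, 0, 0, 0, 0, 0, 0]
  claw: [0.6, 0.6, 0.6, 0.6, 0.6, 0.6, 0.6, 0.6]

```text
t: 16.6
eef_pos: [0.5351, 0.0165, 0.6334]
tool_rot: [0.001, 1.0, 0.002, 0.011]
contact_force: [1.0, 0.7, 0.1]
gripper_width: 0.597
grasp_force: 0.0
```

```bash
python3 - <<'E'
from h import *
go();print(tool()[1].as_matrix().round(3))
E
```

```text
t 16.6 p [0.5351 0.0165 0.6334] az 0.2 tilt 1.27 q [-0.62  0.15  0.6   1.08 -0.09  1.91 -1.62] F [1.  0.7 0.1] w 0.597
[[ 1.     0.004  0.022]
 [ 0.004 -1.    -0.002]
 [ 0.022  0.002 -1.   ]]
```

send_rows:
  slide:
    - [0, 0, -40]
    - [0, 0, -80]
    - [0, 0, -120]
    - [0, 0, -160]
    - [0, 0, -200]
    - [0, 0, -240]
    - [0, 0, -280]
    - [0, 0, -320]
  roll: [0, 0, 0, 0, 0, 0, 0, 0]
  claw: [0.6, 0.6, 0.6, 0.6, 0.6, 0.6, 0.6, 0.6]

```text
t: 17.27
eef_pos: [0.5231, 0.0157, 0.6619]
tool_rot: [-0.0, 0.999, 0.001, 0.038]
contact_force: [1.1, -0.9, -0.7]
gripper_width: 0.604
grasp_force: 0.0
```

```bash
python3 - <<'E'
from h import *
go();print(tool()[1].as_matrix().round(3))
E
```

```text
t 17.27 p [0.5231 0.0157 0.6619] az 0.2 tilt 4.4 q [-0.84  0.12  0.84  1.07 -0.09  1.92 -1.61] F [ 1.1 -0.9 -0.7] w 0.604
[[ 0.997  0.003  0.077]
 [ 0.003 -1.     0.001]
 [ 0.077 -0.    -0.997]]
```

Each push tilts the tool inwards a few degrees more (now 4.4°, in the wanted direction), and the tilt persists. I continue.

send_rows:
  slide:
    - [0, 0, -300]
    - [0, 0, -300]
    - [0, 0, -300]
    - [0, 0, -300]
    - [0, 0, -300]
    - [0, 0, -300]
    - [0, 0, -300]
    - [0, 0, -300]
  roll: [0, 0, 0, 0, 0, 0, 0, 0]
  claw: [0.6, 0.6, 0.6, 0.6, 0.6, 0.6, 0.6, 0.6]

```text
t: 17.93
eef_pos: [0.5099, 0.0155, 0.6888]
tool_rot: [-0.002, 0.998, 0.002, 0.066]
contact_force: [0.2, -1.0, 0.4]
gripper_width: 0.603
grasp_force: 0.0
```

send_rows:
  slide:
    - [0, 0, -300]
    - [0, 0, -300]
    - [0, 0, -300]
    - [0, 0, -300]
    - [0, 0, -300]
    - [0, 0, -300]
    - [0, 0, -300]
    - [0, 0, -300]
  roll: [0, 0, 0, 0, 0, 0, 0, 0]
  claw: [0.6, 0.6, 0.6, 0.6, 0.6, 0.6, 0.6, 0.6]

```text
t: 18.6
eef_pos: [0.5154, 0.0197, 0.7081]
tool_rot: [-0.005, 0.996, 0.001, 0.086]
contact_force: [0.4, -0.3, -0.9]
gripper_width: 0.603
grasp_force: 0.0
```

```bash
python3 - <<'E'
from h import *
go();print(tool()[1].as_matrix().round(3))
E
```

```text
t 18.6 p [0.5154 0.0197 0.7081] az 0.1 tilt 9.9 q [-1.14  0.07  1.11  1.02 -0.07  1.91 -1.64] F [ 0.4 -0.3 -0.9] w 0.603
[[ 0.985  0.003  0.172]
 [ 0.001 -1.     0.01 ]
 [ 0.172 -0.009 -0.985]]
```

send_rows:
  slide:
    - [200, 0, -300]
    - [200, 0, -300]
    - [200, 0, -300]
    - [200, 0, -300]
    - [200, 0, -300]
    - [200, 0, -300]
    - [200, 0, -300]
    - [200, 0, -300]
  roll: [0, 0, 0, 0, 0, 0, 0, 0]
  claw: [0.6, 0.6, 0.6, 0.6, 0.6, 0.6, 0.6, 0.6]

```text
t: 19.27
eef_pos: [0.5869, 0.0196, 0.7271]
tool_rot: [-0.005, 0.993, 0.001, 0.115]
contact_force: [-0.1, 0.5, 0.0]
gripper_width: 0.6
grasp_force: 0.0
```

send_rows:
  slide:
    - [-200, 0, -300]
    - [-200, 0, -300]
    - [-200, 0, -300]
    - [-200, 0, -300]
    - [-200, 0, -300]
    - [-200, 0, -300]
    - [-200, 0, -300]
    - [-200, 0, -300]
  roll: [0, 0, 0, 0, 0, 0, 0, 0]
  claw: [0.6, 0.6, 0.6, 0.6, 0.6, 0.6, 0.6, 0.6]

```text
t: 19.93
eef_pos: [0.4989, 0.0182, 0.7515]
tool_rot: [-0.011, 0.991, 0.004, 0.132]
contact_force: [0.1, -0.6, 0.6]
gripper_width: 0.597
grasp_force: 0.0
```

```bash
python3 - <<'E'
from h import *
go();print(tool()[1].as_matrix().round(3))
E
```

```text
t 19.93 p [0.4989 0.0182 0.7515] az 0.3 tilt 15.2 q [-0.54  0.    0.37  0.96  0.02  1.92 -1.72] F [ 0.1 -0.6  0.6] w 0.597
[[ 0.965  0.01   0.261]
 [ 0.004 -1.     0.022]
 [ 0.262 -0.02  -0.965]]
```

send_rows:
  slide:
    - [150, 0, -300]
    - [150, 0, -300]
    - [150, 0, -300]
    - [150, 0, -300]
    - [150, 0, -300]
    - [150, 0, -300]
    - [150, 0, -300]
    - [150, 0, -300]
  roll: [0, 0, 0, 0, 0, 0, 0, 0]
  claw: [0.6, 0.6, 0.6, 0.6, 0.6, 0.6, 0.6, 0.6]

```text
t: 20.6
eef_pos: [0.5427, 0.0134, 0.778]
tool_rot: [-0.011, 0.987, 0.002, 0.159]
contact_force: [-0.0, -0.1, -0.4]
gripper_width: 0.599
grasp_force: 0.0
```

send_rows:
  slide:
    - [150, 0, -300]
    - [150, 0, -300]
    - [150, 0, -300]
    - [150, 0, -300]
    - [150, 0, -300]
    - [150, 0, -300]
    - [150, 0, -300]
    - [150, 0, -300]
  roll: [0, 0, 0, 0, 0, 0, 0, 0]
  claw: [0.6, 0.6, 0.6, 0.6, 0.6, 0.6, 0.6, 0.6]

```text
t: 21.27
eef_pos: [0.5629, 0.0096, 0.8025]
tool_rot: [-0.012, 0.982, 0.001, 0.186]
contact_force: [-0.1, -0.1, 0.2]
gripper_width: 0.602
grasp_force: 0.0
```

send_rows:
  slide:
    - [150, 0, -300]
    - [150, 0, -300]
    - [150, 0, -300]
    - [150, 0, -300]
    - [150, 0, -300]
    - [150, 0, -300]
    - [150, 0, -300]
    - [150, 0, -300]
  roll: [0, 0, 0, 0, 0, 0, 0, 0]
  claw: [0.6, 0.6, 0.6, 0.6, 0.6, 0.6, 0.6, 0.6]

```text
t: 21.93
eef_pos: [0.5672, 0.0065, 0.8284]
tool_rot: [-0.013, 0.977, 0.001, 0.212]
contact_force: [0.3, -0.1, 0.0]
gripper_width: 0.605
grasp_force: 0.0
```

```bash
python3 - <<'E'
from h import *
go();print(tool()[1].as_matrix().round(3))
E
```

```text
t 21.93 p [0.5672 0.0065 0.8284] az -0.3 tilt 24.58 q [-0.61  0.14  0.67  0.68 -0.14  1.92 -1.61] F [ 0.3 -0.1  0. ] w 0.605
[[ 0.91   0.007  0.415]
 [-0.004 -1.     0.026]
 [ 0.415 -0.026 -0.909]]
```

send_rows:
  slide:
    - [150, 0, -300]
    - [150, 0, -300]
    - [150, 0, -300]
    - [150, 0, -300]
    - [150, 0, -300]
    - [150, 0, -300]
    - [150, 0, -300]
    - [150, 0, -300]
  roll: [0, 0, 0, 0, 0, 0, 0, 0]
  claw: [0.6, 0.6, 0.6, 0.6, 0.6, 0.6, 0.6, 0.6]

```text
t: 22.6
eef_pos: [0.5601, 0.0032, 0.8555]
tool_rot: [-0.014, 0.971, 0.001, 0.239]
contact_force: [-1.0, -0.8, -0.3]
gripper_width: 0.599
grasp_force: 0.0
```

send_rows:
  slide:
    - [150, 0, -300]
    - [150, 0, -300]
    - [150, 0, -300]
    - [150, 0, -300]
    - [150, 0, -300]
    - [150, 0, -300]
    - [150, 0, -300]
    - [150, 0, -300]
  roll: [0, 0, 0, 0, 0, 0, 0, 0]
  claw: [0.6, 0.6, 0.6, 0.6, 0.6, 0.6, 0.6, 0.6]

```text
t: 23.27
eef_pos: [0.5455, -0.0002, 0.8828]
tool_rot: [-0.015, 0.964, 0.0, 0.264]
contact_force: [0.2, 0.2, -0.7]
gripper_width: 0.602
grasp_force: 0.0
```

send_rows:
  slide:
    - [150, 0, -300]
    - [150, 0, -300]
    - [150, 0, -300]
    - [150, 0, -300]
    - [150, 0, -300]
    - [150, 0, -300]
    - [150, 0, -300]
    - [150, 0, -300]
  roll: [0, 0, 0, 0, 0, 0, 0, 0]
  claw: [0.6, 0.6, 0.6, 0.6, 0.6, 0.6, 0.6, 0.6]

```text
t: 23.93
eef_pos: [0.5265, -0.004, 0.9099]
tool_rot: [-0.016, 0.957, 0.0, 0.29]
contact_force: [-0.0, -0.1, 0.2]
gripper_width: 0.599
grasp_force: 0.0
```

```bash
python3 - <<'E'
from h import *
go();print(tool()[1].as_matrix().round(3))
E
```

```text
t 23.93 p [ 0.5265 -0.004   0.9099] az -0.6 tilt 33.8 q [-0.91  0.07  0.97  0.59 -0.12  1.92 -1.6 ] F [-0.  -0.1  0.2] w 0.599
[[ 0.831  0.01   0.555]
 [-0.009 -1.     0.03 ]
 [ 0.555 -0.03  -0.831]]
```

send_rows:
  slide:
    - [150, 0, -300]
    - [150, 0, -300]
    - [150, 0, -300]
    - [150, 0, -300]
    - [150, 0, -300]
    - [150, 0, -300]
    - [150, 0, -300]
    - [150, 0, -300]
  roll: [0, 0, 0, 0, 0, 0, 0, 0]
  claw: [0.6, 0.6, 0.6, 0.6, 0.6, 0.6, 0.6, 0.6]

```text
t: 24.6
eef_pos: [0.5144, -0.0072, 0.9374]
tool_rot: [-0.018, 0.948, 0.003, 0.317]
contact_force: [-1.2, -0.2, 0.2]
gripper_width: 0.602
grasp_force: 0.0
```

send_rows:
  slide:
    - [150, 0, -300]
    - [150, 0, -300]
    - [150, 0, -300]
    - [150, 0, -300]
    - [150, 0, -300]
    - [150, 0, -300]
    - [150, 0, -300]
    - [150, 0, -300]
  roll: [0, 0, 0, 0, 0, 0, 0, 0]
  claw: [0.6, 0.6, 0.6, 0.6, 0.6, 0.6, 0.6, 0.6]

```text
t: 25.27
eef_pos: [0.502, -0.0154, 0.9623]
tool_rot: [-0.018, 0.939, 0.001, 0.342]
contact_force: [0.6, 1.2, 0.4]
gripper_width: 0.601
grasp_force: 0.0
```

send_rows:
  slide:
    - [150, 0, -300]
    - [150, 0, -300]
    - [150, 0, -300]
    - [150, 0, -300]
    - [150, 0, -300]
    - [150, 0, -300]
    - [150, 0, -300]
    - [150, 0, -300]
  roll: [0, 0, 0, 0, 0, 0, 0, 0]
  claw: [0.6, 0.6, 0.6, 0.6, 0.6, 0.6, 0.6, 0.6]

```text
t: 25.93
eef_pos: [0.4683, -0.0257, 0.9855]
tool_rot: [-0.02, 0.93, 0.001, 0.366]
contact_force: [0.5, -0.6, -0.3]
gripper_width: 0.604
grasp_force: 0.0
```

send_rows:
  slide:
    - [150, 0, -300]
    - [150, 0, -300]
    - [150, 0, -300]
    - [150, 0, -300]
    - [150, 0, -300]
    - [150, 0, -300]
    - [150, 0, -300]
    - [150, 0, -300]
  roll: [0, 0, 0, 0, 0, 0, 0, 0]
  claw: [0.6, 0.6, 0.6, 0.6, 0.6, 0.6, 0.6, 0.6]

```text
t: 26.6
eef_pos: [0.416, -0.0319, 1.0089]
tool_rot: [-0.02, 0.921, -0.0, 0.39]
contact_force: [-0.6, 0.3, -0.2]
gripper_width: 0.6
grasp_force: 0.0
```

```bash
python3 - <<'E'
from h import *
go();print(tool()[1].as_matrix().round(3))
im=bot.read_camera("top");b,m=blob(im,150,178,70,80,(250,200,360,260));print(b[:2])
if b: print(cast("top",[b[0][2]],.092))
im=bot.read_camera("side");b,m=blob(im,150,178,70,80,(250,190,380,330));print(b[:1])
if b: print(cast("side",[b[0][2]],.085))
E
```

```text
t 26.6 p [ 0.416  -0.0319  1.0089] az -1.3 tilt 45.91 q [ 0.81 -0.03 -0.73  0.45 -0.12  1.92 -1.59] F [-0.6  0.3 -0.2] w 0.6
[[ 0.697  0.015  0.717]
 [-0.015 -0.999  0.036]
 [ 0.717 -0.036 -0.696]]
[(np.int32(81), [294, 217, 10, 11], array([298.33333333, 221.74074074]))]
[[0.52684641 0.01802197 0.092     ]]
[(np.int32(120), [297, 232, 12, 12], array([302.73333333, 237.68333333]))]
[[0.52966966 0.01262347 0.085     ]]
```

The tilt is 45.9° and the bottle stands at (0.527, 0.018). I come down onto it with the tilted gripper, holding it about 40 mm above its foot.

```bash
python3 - <<'E'
from h import *
go((.5,-.0,.7,0),(.556,.019,.35,0),(.556,.019,.15,0))
E
```

```text
t 26.7 p [ 0.4157 -0.0321  1.0092] az -1.3 tilt 45.95 q [ 0.81 -0.04 -0.73  0.45 -0.12  1.92 -1.59] F [-1.3  0.8  0.6] w 0.598
[-164.  -20.  277.] roll -1.3
[-376.  -25.  561.] roll -1.3
[-520.  -18.  700.] roll -1.3
```

send_rows:
  slide:
    - [-23, -2, 34]
    - [-46, -4, 69]
    - [-69, -6, 104]
    - [-92, -8, 139]
    - [-115, -10, 174]
    - [-138, -12, 209]
    - [-161, -14, 244]
    - [-184, -16, 277]
  roll: [0, 0, 0, 0, 0, 0, 0, 0]
  claw: [0.75, 0.75, 0.75, 0.75, 0.75, 0.75, 0.75, 0.75]

```text
t: 27.37
eef_pos: [0.4645, -0.0177, 0.8136]
tool_rot: [-0.02, 0.922, -0.002, 0.387]
contact_force: [0.3, -1.5, 1.1]
gripper_width: 0.748
grasp_force: 0.0
```

send_rows:
  slide:
    - [-23, -1, 34]
    - [-46, -2, 69]
    - [-69, -3, 104]
    - [-92, -4, 139]
    - [-115, -5, 174]
    - [-138, -6, 209]
    - [-161, -7, 244]
    - [-192, -9, 281]
  roll: [0, 0, 0, 0, 0, 0, 0, 0]
  claw: [0.75, 0.75, 0.75, 0.75, 0.75, 0.75, 0.75, 0.75]

```text
t: 28.03
eef_pos: [0.5448, 0.0048, 0.4974]
tool_rot: [-0.022, 0.924, -0.0, 0.383]
contact_force: [0.6, 1.2, -0.1]
gripper_width: 0.752
grasp_force: 0.0
```

```bash
python3 - <<'E'
from h import *
go((.556,.019,.2,0),(.556,.019,.15,0),(.556,.019,.012,0))
E
```

```text
t 28.03 p [0.5448 0.0048 0.4974] az -1.4 tilt 45.05 q [ 0.2  -0.34 -0.26  2.   -0.11  0.68 -1.59] F [ 0.6  1.2 -0.1] w 0.752
[-202.   -2.  219.] roll -1.4
[-238.   -0.  254.] roll -1.4
[-335.    6.  351.] roll -1.4
```

Joint 2 is at its limit here, so I'll fit a simple arm model to the logged poses to see where the tilted pose is reachable.

```bash
cat > k.py <<'E'
import numpy as np, itertools
from scipy.optimize import least_squares
from scipy.spatial.transform import Rotation as R
D=[([1.11,.477,.022,1.555,-.011,1.109,-.083],[.233,-.633,.198],0),([.45,.18,-.47,1.53,.08,1.45,-.25],[.5436,-.0915,.3975],0),([.46,.25,-.49,1.73,.13,1.19,-.09],[.5476,-.0883,.2715],0),([.43,.04,-.5,1.97,.02,1.14,-.58],[.4381,-.0356,.2716],0),([.38,-.07,-.57,2.06,-.04,1.14,-1.02],[.3856,.0272,.2715],0),([.29,-.07,-.8,2.05,-.05,1.13,-1.9],[.3531,.1556,.2717],0),([.66,.37,-.36,1.72,.14,1.09,-1.2],[.5273,-.2793,.2055],0),([.63,.52,-.33,1.82,.21,.84,-1.26],[.5308,-.2821,.0751],0),([.26,.14,-.48,1.3,.07,1.72,-1.78],[.5305,.0167,.5301],0),([-.62,.15,.6,1.08,-.09,1.91,-1.62],[.5351,.0165,.6334],.022),([-1.14,.07,1.11,1.02,-.07,1.91,-1.64],[.5154,.0197,.7081],.172),([-.54,0,.37,.96,.02,1.92,-1.72],[.4989,.0182,.7515],.262),([-.61,.14,.67,.68,-.14,1.92,-1.61],[.5672,.0065,.8284],.415),([.81,-.03,-.73,.45,-.12,1.92,-1.59],[.416,-.0319,1.0089],.717),([.2,-.34,-.26,2.,-.11,.68,-1.59],[.5448,.0048,.4974],.71)]
def fk(q,P,S):
    c,h,L1,L2,L3,a1,a4,a6=P;s1,s3,s5=S
    r=lambda ax,t:R.from_euler(ax,t).as_matrix()
    M=r('z',s1*q[0]+c);p=np.array([0,0,h])+M@[a1,0,0]
    M=M@r('y',q[1])@r('z',s3*q[2]);p=p+M@[a4,0,L1]
    M=M@r('y',q[3])@r('z',s5*q[4]);p=p+M@[-a4,0,L2]
    M=M@r('y',q[5]);p=p+M@[a6,0,L3];return p,M[:,2]
def fit():
    best=None
    for S in itertools.product((1,-1),repeat=3):
      for c0 in(-2,-.3,0,2):
        f=lambda P:np.concatenate([np.r_[fk(q,P,S)[0]-p,(fk(q,P,S)[1]-[*([0,0])  ,-1] if t==0 else np.r_[fk(q,P,S)[1][0]-t,0,0])*.2] for q,p,t in D])
        s=least_squares(f,[c0,.36,.4,.4,.3,0,0,0])
        if best is None or s.cost<best[0]:best=(s.cost,S,s.x,np.sqrt(np.mean(s.fun**2)))
    return best
lo=np.array([-2.96,-.34,-1.41,.24,-1.37,.17]);hi=np.array([2.96,2.1,1.46,2.44,4.51,1.92])
def reach(p,z,P,S):
    best=None;rng=np.random.default_rng(0)
    for i in range(12):
        f=lambda q:np.r_[fk(q,P,S)[0]-p,(fk(q,P,S)[1]-z)*.3]
        s=least_squares(f,rng.uniform(np.maximum(lo,-1),np.minimum(hi,2)) if i else np.clip([.2,0,-.26,2,-.1,.6],lo+.01,hi-.01),bounds=(lo,hi))
        if best is None or s.cost<best[0]: best=(s.cost,s.x,s.fun)
        if best[0]<1e-8:break
    return best
E
python3 - <<'E'
from k import *
c,S,P,rms=fit();print(S,P.round(4),rms)
for t in(38,42,46):
  z=np.array([np.sin(np.radians(t)),.036,-np.cos(np.radians(t))]);z/=np.linalg.norm(z)
  for tgt in((.545,.005,.5),(.556,.019,.2),(.556,.019,.012),(.6,.019,.012),(.66,.019,.15),(.66,.019,.25),(.70,.019,.142),(.6,.019,.2)):
    b=reach(np.array(tgt),z,P,S);print(t,tgt,"err mm",(1000*np.linalg.norm(b[2][:3])).round(1),"ori",(np.linalg.norm(b[2][3:])/.3).round(3),b[1].round(2))
E
```

```text
(-1, -1, -1) [-0.1091  0.2763  0.5453  0.4741  0.3427  0.0066 -0.0155 -0.0103] 0.005432166593036383
38 (0.545, 0.005, 0.5) err mm 0.0 ori 0.0 [-0.09 -0.26  0.    1.87 -0.07  0.87]
38 (0.556, 0.019, 0.2) err mm 0.0 ori 0.0 [-1.03  0.11  0.99  2.33 -1.07  0.17]
38 (0.556, 0.019, 0.012) err mm 4.7 ori 0.016 [ 0.77  0.96 -1.2   2.44  2.22  0.91]
38 (0.6, 0.019, 0.012) err mm 0.0 ori 0.0 [ 0.32  0.63 -0.56  2.37  2.65  0.52]
38 (0.66, 0.019, 0.15) err mm 0.0 ori 0.0 [ 0.35  0.37 -0.59  2.18  1.68  0.18]
38 (0.66, 0.019, 0.25) err mm 0.0 ori 0.0 [ 0.13  0.16 -0.28  2.08  0.11  0.25]
38 (0.7, 0.019, 0.142) err mm 0.0 ori 0.0 [ 0.28  0.43 -0.51  2.09  1.61  0.18]
38 (0.6, 0.019, 0.2) err mm 0.0 ori 0.0 [ 0.6   0.19 -0.83  2.25  1.02  0.17]
42 (0.545, 0.005, 0.5) err mm 0.0 ori 0.0 [-0.08 -0.29  0.    1.93 -0.08  0.77]
42 (0.556, 0.019, 0.2) err mm 0.0 ori 0.0 [ 1.07  0.23 -1.37  2.39  1.75  0.26]
42 (0.556, 0.019, 0.012) err mm 15.4 ori 0.049 [ 0.76  0.98 -1.18  2.44  2.29  0.93]
42 (0.6, 0.019, 0.012) err mm 0.0 ori 0.0 [ 0.3   0.65 -0.52  2.41  2.79  0.63]
42 (0.66, 0.019, 0.15) err mm 0.0
[... 229 characters left out ...]
rr mm 0.0 ori 0.0 [ 0.67  0.21 -0.92  2.31  1.79  0.18]
46 (0.545, 0.005, 0.5) err mm 0.0 ori 0.0 [-0.1  -0.32  0.01  1.98 -0.07  0.68]
46 (0.556, 0.019, 0.2) err mm 0.0 ori 0.0 [ 1.08  0.27 -1.4   2.44  2.11  0.34]
46 (0.556, 0.019, 0.012) err mm 26.3 ori 0.079 [ 0.75  0.99 -1.16  2.44  2.37  0.95]
46 (0.6, 0.019, 0.012) err mm 1.5 ori 0.004 [ 0.72  1.03 -1.11  2.44  2.51  1.  ]
46 (0.66, 0.019, 0.15) err mm 0.0 ori 0.0 [ 0.35  0.38 -0.59  2.28  2.58  0.33]
46 (0.66, 0.019, 0.25) err mm 0.0 ori 0.0 [ 0.65  0.22 -0.9   2.19  1.58  0.18]
46 (0.7, 0.019, 0.142) err mm 0.0 ori 0.0 [ 0.3   0.44 -0.53  2.2   2.56  0.32]
46 (0.6, 0.019, 0.2) err mm 0.0 ori 0.0 [ 0.98  0.41 -1.36  2.36  1.97  0.45]
```

```bash
python3 - <<'E'
from k import *
c,S,P,rms=fit()
for t in(40,43,46):
  z=np.array([np.sin(np.radians(t)),.036,-np.cos(np.radians(t))]);z/=np.linalg.norm(z)
  for bx,h,o in((.527,.05,.035),(.527,.06,.035),(.527,.07,.035),(.527,.08,.035),(.65,.18,.035),(.65,.19,.035),(.60,.25,.035),(.66,.37,.035)):
    tgt=np.array([bx,.018,h])+o*z;b=reach(tgt,z,P,S);print(t,bx,h,"err mm",(1000*np.linalg.norm(b[2][:3])).round(1),"ori",(np.linalg.norm(b[2][3:])/.3).round(3),b[1].round(2))
E
```

```text
40 0.527 0.05 err mm 12.7 ori 0.042 [ 0.79  0.94 -1.23  2.44  2.2   0.89]
40 0.527 0.06 err mm 12.1 ori 0.041 [ 0.8   0.92 -1.25  2.44  2.17  0.88]
40 0.527 0.07 err mm 11.3 ori 0.039 [ 0.81  0.89 -1.27  2.44  2.14  0.87]
40 0.527 0.08 err mm 10.4 ori 0.036 [ 0.83  0.87 -1.3   2.44  2.11  0.85]
40 0.65 0.18 err mm 0.0 ori 0.0 [ 0.33  0.38 -0.57  2.18  1.93  0.19]
40 0.65 0.19 err mm 0.0 ori 0.0 [ 0.34  0.36 -0.58  2.17  1.79  0.18]
40 0.6 0.25 err mm 0.0 ori 0.0 [ 0.58  0.18 -0.81  2.21  0.93  0.17]
40 0.66 0.37 err mm 0.0 ori 0.0 [ 0.13  0.08 -0.28  1.94  0.01  0.42]
43 0.527 0.05 err mm 20.0 ori 0.065 [ 0.78  0.95 -1.21  2.44  2.25  0.91]
43 0.527 0.06 err mm 19.4 ori 0.064 [ 0.79  0.92 -1.24  2.44  2.22  0.89]
43 0.527 0.07 err mm 18.6 ori 0.063 [ 0.81  0.9  -1.26  2.44  2.19  0.88]
43 0.527 0.08 err mm 17.7 ori 0.061 [ 0.82  0.88 -1.29  2.44  2.16  0.87]
43 0.65 0.18 err mm 0.0 ori 0.0 [ 0.36  0.39 -0.6   2.21  2.28  0.24]
43 0.65 0.19 err mm 0.0 ori 0.0 [ 0.34  0.36 -0.57  2.2   2.23  0.21]
43 0.6 0.25 err mm 0.0 ori 0.0 [ 0.68  0.2  -0.93  2.24  1.51  0.17]
43 0.66 0.37 err mm 0.0 ori 0.0 [ 0.13  0.07 -0.27  1.98  0.01  0.34]
46 0.527 0.05 err mm 27.5 ori 0.087 [ 0.77  0.96 -1.2   2.44  2.31  0.92]
46 0.527 0.06 err mm 26.8 ori 0.086 [ 0.78  0.93 -1.22  2.44  2.27  0.91]
46 0.527 0.07 err mm 26.0 ori 0.085 [ 0.8   0.91 -1.25  2.44  2.24  0.89]
46 0.527 0.08 err mm 25.0 ori 0.084 [ 0.81  0.89 -1.27  2.44  2.21  0.88]
46 0.65 0.18 err mm 0.0 ori 0.0 [ 0.36  0.39 -0.59  2.25  2.52  0.31]
46 0.65 0.19 err mm 0.0 ori 0.0 [ 0.33  0.36 -0.56  2.24  2.52  0.28]
46 0.6 0.25 err mm 0.0 ori 0.0 [ 1.    0.42 -1.4   2.28  1.79  0.45]
46 0.66 0.37 err mm 0.0 ori 0.0 [ 0.13  0.07 -0.27  2.02 -0.    0.26]
```

The model says the low, tilted poses need joint 5 to turn over, which the last joint can't follow from where it is. A half turn of the grasp leaves it room, so I roll -180° here in free space.

send_rows:
  slide:
    - [0, 0, 0]
    - [0, 0, 0]
    - [0, 0, 0]
    - [0, 0, 0]
    - [0, 0, 0]
    - [0, 0, 0]
    - [0, 0, 0]
    - [0, 0, 0]
  roll: [-7, -14, -21, -28, -35, -42, -49, -56]
  claw: [0.75, 0.75, 0.75, 0.75, 0.75, 0.75, 0.75, 0.75]

```text
t: 28.7
eef_pos: [0.5448, 0.0036, 0.4993]
tool_rot: [0.162, 0.815, 0.435, 0.347]
contact_force: [0.4, 0.1, 0.1]
gripper_width: 0.754
grasp_force: 0.0
```

send_rows:
  slide:
    - [0, 0, 0]
    - [0, 0, 0]
    - [0, 0, 0]
    - [0, 0, 0]
    - [0, 0, 0]
    - [0, 0, 0]
    - [0, 0, 0]
    - [0, 0, 0]
  roll: [-7, -14, -21, -28, -35, -42, -49, -56]
  claw: [0.75, 0.75, 0.75, 0.75, 0.75, 0.75, 0.75, 0.75]

```text
t: 29.37
eef_pos: [0.5449, 0.0036, 0.4993]
tool_rot: [0.306, 0.515, 0.767, 0.231]
contact_force: [-0.5, 0.5, -0.2]
gripper_width: 0.752
grasp_force: 0.0
```

send_rows:
  slide:
    - [0, 0, 0]
    - [0, 0, 0]
    - [0, 0, 0]
    - [0, 0, 0]
    - [0, 0, 0]
    - [0, 0, 0]
    - [0, 0, 0]
    - [0, 0, 0]
  roll: [-7, -14, -21, -28, -35, -42, -49, -56]
  claw: [0.75, 0.75, 0.75, 0.75, 0.75, 0.75, 0.75, 0.75]

```text
t: 30.03
eef_pos: [0.5449, 0.0036, 0.4993]
tool_rot: [0.378, 0.095, 0.919, 0.06]
contact_force: [-0.1, 0.4, -0.0]
gripper_width: 0.748
grasp_force: 0.0
```

```bash
python3 - <<'E'
from h import *
go((.575,.019,.35,180),(.575,.019,.2,180));print(tool()[1].as_matrix().round(3))
E
```

```text
t 30.03 p [0.5449 0.0036 0.4993] az 162.5 tilt 45.04 q [ 0.12 -0.34 -0.2   2.   -0.05  0.69  1.29] F [-0.1  0.4 -0. ] w 0.748
[ 85.  -8. 127.] roll -17.5
[187. -36. 233.] roll -17.5
[[-0.696  0.129  0.707]
 [ 0.22   0.975  0.038]
 [-0.684  0.182 -0.707]]
```

send_rows:
  slide:
    - [20, -2, 30]
    - [40, -4, 60]
    - [65, -6, 92]
    - [85, -8, 125]
    - [110, -15, 150]
    - [135, -22, 178]
    - [160, -29, 205]
    - [187, -36, 233]
  roll: [-5, -10, -15, -15, -15, -15, -15, -15]
  claw: [0.75, 0.75, 0.75, 0.75, 0.75, 0.75, 0.75, 0.75]

```text
t: 30.7
eef_pos: [0.5733, 0.0064, 0.2856]
tool_rot: [0.383, -0.015, 0.924, 0.004]
contact_force: [0.7, -1.0, 0.0]
gripper_width: 0.751
grasp_force: 0.0
```

```bash
python3 - <<'E'
from h import *
go((.575,.019,.2,180),(.556,.019,.1,180));print(tool()[1].as_matrix().round(3))
E
```

```text
t 30.7 p [0.5733 0.0064 0.2856] az -177.9 tilt 45.03 q [-0.23 -0.12  0.04  2.34  0.71  0.19  0.76] F [ 0.7 -1.   0. ] w 0.751
[59. 13. 62.] roll 2.1
[143.  14. 119.] roll 2.1
[[-0.706 -0.032  0.707]
 [-0.026  0.999  0.019]
 [-0.707 -0.005 -0.707]]
```

Tilt is kept at 45° and joint 5 is turning the right way. I go on down.

send_rows:
  slide:
    - [10, 2, 10]
    - [20, 4, 20]
    - [30, 6, 30]
    - [40, 9, 40]
    - [50, 11, 52]
    - [59, 13, 62]
    - [59, 13, 62]
    - [59, 13, 62]
  roll: [0, 0, 0, 0, 0, 0, 0, 0]
  claw: [0.75, 0.75, 0.75, 0.75, 0.75, 0.75, 0.75, 0.75]

```text
t: 31.37
eef_pos: [0.5767, 0.0193, 0.2091]
tool_rot: [0.386, -0.018, 0.922, 0.0]
contact_force: [0.4, -0.1, 0.1]
gripper_width: 0.747
grasp_force: 0.0
```

```bash
python3 - <<'E'
from h import *
go((.575,.019,.2,180),(.57,.019,.1,180));print(tool()[1].as_matrix().round(3))
E
```

```text
t 31.37 p [0.5767 0.0193 0.2091] az -177.3 tilt 45.38 q [-0.3   0.03  0.07  2.43  2.14  0.18 -0.71] F [ 0.4 -0.1  0.1] w 0.747
[ 8. -0.  5.] roll 2.7
[82.  1. 72.] roll 2.7
[[-0.702 -0.033  0.712]
 [-0.033  0.999  0.014]
 [-0.712 -0.013 -0.702]]
```

send_rows:
  slide:
    - [12, 0, 10]
    - [24, 0, 20]
    - [36, 0, 31]
    - [48, 0, 42]
    - [60, 0, 53]
    - [72, 0, 63]
    - [82, 1, 72]
    - [82, 1, 72]
  roll: [0, 0, 0, 0, 0, 0, 0, 0]
  claw: [0.75, 0.75, 0.75, 0.75, 0.75, 0.75, 0.75, 0.75]

```text
t: 32.03
eef_pos: [0.5733, 0.0249, 0.0879]
tool_rot: [0.366, -0.038, 0.93, -0.01]
contact_force: [-1.0, 2.4, -4.3]
gripper_width: 0.751
grasp_force: 0.0
```

```bash
python3 - <<'E'
from h import *
go((.57,.019,.1,180),(.56,.019,.06,180),(.553,.019,.03,180));print(tool()[1].as_matrix().round(3))
E
```

```text
t 32.03 p [0.5733 0.0249 0.0879] az -173.9 tilt 42.93 q [ 0.79  0.66 -1.24  2.44  2.11  0.8  -0.4 ] F [-1.   2.4 -4.3] w 0.751
[ -5.  -6. -11.] roll 6.1
[29. -4. 11.] roll 6.1
[55. -2. 28.] roll 6.1
[[-0.729 -0.064  0.681]
 [-0.078  0.997  0.009]
 [-0.68  -0.046 -0.732]]
```

```bash
python3 - <<'E'
from h import *
im=bot.read_camera("wrist");b,m=blob(im,150,178,70,60,(0,0,640,400));print(b[:2])
im2=bot.read_camera("side");b2,m=blob(im2,150,178,70,80,(250,190,380,330));print(b2[:1])
print(cast("side",[b2[0][2]],.085))
go()
p,r=tool();q=proj("side",[p,[.527,.018,.092]]);print(q)
a=cv2.resize(im,(400,250));c=cv2.resize(im2[190:290,240:400],(400,250),interpolation=2)
cv2.imwrite("pics/j1.png",np.vstack([a,c])[:,:,::-1])
E
```

```text
[(np.int32(2227), [272, 157, 68, 63], array([307.1091154 , 179.78356533])), (np.int32(549), [280, 108, 64, 31], array([312.91803279, 116.90710383]))]
[(np.int32(120), [297, 232, 12, 12], array([302.73333333, 237.68333333]))]
[[0.52966966 0.01262347 0.085     ]]
t 32.13 p [0.5709 0.0254 0.0819] az -175.1 tilt 42.27 q [ 0.8   0.67 -1.24  2.44  2.11  0.79 -0.41] F [-0.4  0.3 -0.9] w 0.753
[[305.95023411 228.97137786]
 [300.65611885 235.87316391]]
```

View pics/j1.png

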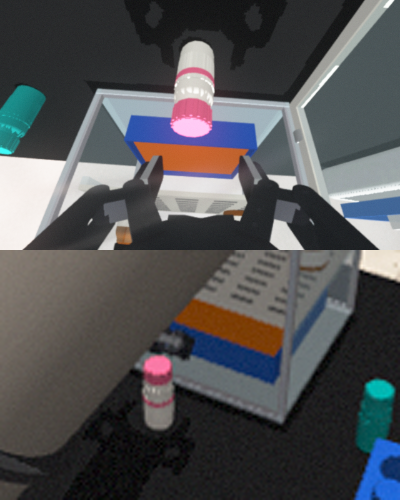

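The picture shows the bottle upright and untouched, with the open fingers straddling a spot just above and ahead of its cap; the lower view has the cap at (157,370). I lower onto the bottle.

send_rows:
  slide:
    - [7, -1, 4]
    - [14, -2, 8]
    - [21, -3, 12]
    - [28, -4, 16]
    - [35, -4, 19]
    - [42, -4, 22]
    - [50, -4, 25]
    - [50, -4, 25]
  roll: [0, 0, 0, 0, 0, 0, 0, 0]
  claw: [0.75, 0.75, 0.75, 0.75, 0.75, 0.75, 0.75, 0.75]

```text
t: 32.8
eef_pos: [0.5743, 0.0174, 0.035]
tool_rot: [0.358, -0.04, 0.933, -0.013]
contact_force: [-1.1, -0.4, -0.5]
gripper_width: 0.758
grasp_force: 0.0
```

```bash
python3 - <<'E'
from h import *
p,r=tool();z=r.as_matrix()[:,2]
g=np.array([.527,.018,.045])+.036*z
go((*g,180));print(r.as_matrix().round(3))
im2=bot.read_camera("side");b2,m=blob(im2,150,178,70,80,(250,190,380,330));print(b2[:1])
E
```

```text
t 32.8 p [0.5743 0.0174 0.035 ] az -173.5 tilt 42.04 q [ 0.88  1.07 -1.4   2.43  2.16  1.14 -0.18] F [-1.1 -0.4 -0.5] w 0.758
[28.  3. -3.] roll 6.5
[[-0.74  -0.066  0.67 ]
 [-0.085  0.996  0.005]
 [-0.668 -0.053 -0.743]]
[]
```

send_rows:
  slide:
    - [8, 1, -2]
    - [16, 2, -4]
    - [24, 3, -6]
    - [32, 3, -6]
    - [40, 3, -6]
    - [40, 3, -6]
    - [40, 3, -6]
    - [40, 3, -6]
  roll: [0, 0, 0, 0, 0, 0, 0, 0]
  claw: [0.75, 0.75, 0.75, 0.75, 0.75, 0.75, 0.75, 0.75]

```text
t: 33.52
eef_pos: [0.5701, 0.0181, 0.0137]
tool_rot: [0.351, -0.037, 0.936, -0.011]
contact_force: [0.1, -0.3, -0.4]
gripper_width: 0.751
grasp_force: 0.0
```

```bash
python3 - <<'E'
from h import *
p,r=tool();z=r.as_matrix()[:,2]
g=np.array([.527,.018,.045])+.036*z
go((*g,180));print(r.as_matrix().round(3))
t=p-.028*z; s=(.527-t[0])/z[0]; print("tip",t.round(3),"axis crossing",s.round(3),(t+s*z).round(3))
E
```

```text
t 33.52 p [0.5701 0.0181 0.0137] az -174.2 tilt 41.1 q [ 0.88  1.17 -1.41  2.43  2.19  1.21 -0.14] F [ 0.1 -0.3 -0.4] w 0.751
[ 12.   1. -16.] roll 5.8
[[-0.751 -0.062  0.657]
 [-0.077  0.997  0.006]
 [-0.656 -0.046 -0.754]]
tip [0.552 0.018 0.035] axis crossing -0.038 [0.527 0.018 0.063]
```

send_rows:
  slide:
    - [0, 0, 0]
    - [0, 0, 0]
    - [0, 0, 0]
    - [0, 0, 0]
    - [0, 0, 0]
    - [0, 0, 0]
    - [0, 0, 0]
    - [0, 0, 0]
  roll: [0, 0, 0, 0, 0, 0, 0, 0]
  claw: [0.6, 0.5, 0.4, 0.3, 0.2, 0.1, 0.1, 0.1]
  force: 30

```text
t: 34.18
eef_pos: [0.5704, 0.0178, 0.0141]
tool_rot: [0.351, -0.037, 0.935, -0.011]
contact_force: [-0.6, -1.7, 3.9]
gripper_width: 0.408
grasp_force: 29.9
```

```bash
python3 - <<'E'
from h import *
p,r=tool();go((*(p+[.015,0,.004]),180),(*(p+[.03,0,.004]),180),(*(p+[.03,0,-.001]),180));print(bot.get_obs()['grasp_force'])
E
```

```text
t 34.18 p [0.5704 0.0178 0.0141] az -174.1 tilt 41.16 q [ 0.88  1.17 -1.41  2.43  2.19  1.21 -0.14] F [-0.6 -1.7  3.9] w 0.408
[-14.  -1.   7.] roll 5.9
[-25.  -2.  17.] roll 5.9
[-22.  -2.  20.] roll 5.9
29.86912894528359
```

The body is gripped (0.408 open). It is held rather high because this spot is at the arm's folding limit, so I shift the bottle 35 mm forwards on the bench and take it lower there.

send_rows:
  slide:
    - [-3, 0, -3]
    - [-10, -1, 4]
    - [-17, -1, 10]
    - [-24, -2, 16]
    - [-29, -2, 20]
    - [-27, -2, 22]
    - [-26, -2, 23]
    - [-26, -2, 23]
  roll: [0, 0, 0, 0, 0, 0, 0, 0]
  claw: [0.1, 0.1, 0.1, 0.1, 0.1, 0.1, 0.1, 0.1]

```text
t: 34.85
eef_pos: [0.6057, 0.018, 0.0142]
tool_rot: [0.352, -0.037, 0.935, -0.012]
contact_force: [1.1, -1.5, 3.3]
gripper_width: 0.412
grasp_force: 30.4
```

```bash
python3 - <<'E'
from h import *
p,r=tool();go((.605,.0178,.0133,180),(.605,.0178,.0095,180));print(bot.get_obs()['grasp_force'])
im2=bot.read_camera("side");b2,m=blob(im2,150,178,70,80,(250,190,380,330));print(b2[:2])
E
```

```text
t 34.85 p [0.6057 0.018  0.0142] az -174.1 tilt 41.23 q [ 0.87  1.16 -1.38  2.36  2.18  1.16 -0.1 ] F [ 1.1 -1.5  3.3] w 0.412
[ 1. -0.  0.] roll 5.9
[4. 0. 3.] roll 5.9
30.381805077195168
[(np.int32(20), [303, 242, 11, 3], array([307.95, 243.2 ]))]
```

send_rows:
  slide:
    - [0, 0, 0]
    - [0, 0, 0]
    - [0, 0, 0]
    - [5, 0, -3]
    - [10, 1, -6]
    - [15, 1, -9]
    - [15, 1, -9]
    - [15, 1, -9]
  roll: [0, 0, 0, 0, 0, 0, 0, 0]
  claw: [0.45, 0.6, 0.65, 0.65, 0.65, 0.65, 0.65, 0.65]

```text
t: 35.57
eef_pos: [0.587, 0.018, 0.0102]
tool_rot: [0.351, -0.038, 0.936, -0.011]
contact_force: [-0.0, -0.2, 0.5]
gripper_width: 0.652
grasp_force: 0.0
```

```bash
python3 - <<'E'
from h import *
p,r=tool();z=r.as_matrix()[:,2]
go((*(np.array([.562,.018,.042])+.041*z),180))
t=p-.028*z; s=(.562-t[0])/z[0]; print("tip",t.round(3),"axis crossing",s.round(3),(t+s*z).round(3))
im2=bot.read_camera("side");b2,m=blob(im2,150,178,70,80,(250,190,380,330));print(b2[:2])
print(proj("side",[[.562,.018,.092],[.562,.018,.045]]))
E
```

```text
t 35.57 p [0.587  0.018  0.0102] az -174.1 tilt 41.08 q [ 0.87  1.16 -1.38  2.4   2.2   1.18 -0.13] F [-0.  -0.2  0.5] w 0.652
[-2.  0.  1.] roll 5.9
tip [0.569 0.018 0.031] axis crossing -0.01 [0.562 0.018 0.039]
[]
[[306.57087876 228.96366857]
 [306.73185074 240.38270019]]
```

send_rows:
  slide:
    - [0, 0, 0]
    - [0, 0, 0]
    - [0, 0, 0]
    - [0, 0, 0]
    - [0, 0, 0]
    - [0, 0, 0]
    - [0, 0, 0]
    - [-7, -1, -8]
  roll: [0, 0, 0, 0, 0, 0, 0, 0]
  claw: [0.5, 0.4, 0.3, 0.2, 0.1, 0.1, 0.1, 0.1]
  force: 35

```text
t: 36.28
eef_pos: [0.5864, 0.0174, 0.0189]
tool_rot: [0.349, -0.037, 0.936, -0.011]
contact_force: [0.4, 0.2, -1.4]
gripper_width: 0.402
grasp_force: 35.0
```

```bash
python3 - <<'E'
from h import *
print(bot.get_obs()['grasp_force'])
go((.587,.018,.08,180),(.587,.018,.150,180),(.668,.018,.150,180))
E
```

```text
35.030677121831104
t 36.28 p [0.5864 0.0174 0.0189] az -174.2 tilt 40.87 q [ 0.87  1.12 -1.39  2.4   2.17  1.15 -0.14] F [ 0.4  0.2 -1.4] w 0.402
[-40.  -2. -46.] roll 5.8
[-86.  -5. -99.] roll 5.8
[-147.  -10.  -46.] roll 5.8
```

send_rows:
  slide:
    - [-10, -1, -12]
    - [-22, -1, -25]
    - [-34, -2, -38]
    - [-46, -3, -52]
    - [-57, -3, -66]
    - [-68, -4, -79]
    - [-78, -5, -90]
    - [-86, -5, -99]
  roll: [0, 0, 0, 0, 0, 0, 0, 0]
  claw: [0.1, 0.1, 0.1, 0.1, 0.1, 0.1, 0.1, 0.1]

```text
t: 36.95
eef_pos: [0.5872, 0.0187, 0.1533]
tool_rot: [0.351, -0.037, 0.936, -0.011]
contact_force: [0.2, -0.7, -1.8]
gripper_width: 0.403
grasp_force: 35.0
```

```bash
python3 - <<'E'
from h import *
print(bot.get_obs()['grasp_force'])
go((.587,.018,.150,180),(.61,.018,.150,180),(.669,.018,.150,180),(.669,.018,.14,180));print(tool()[1].as_matrix().round(3))
im=bot.read_camera("side")
for z in(.142,):
  print(proj("side",[[.562,.018,z],[.562,.018,z+.092]]))
b2,m=blob(im,150,178,70,80,(250,130,380,330));print(b2[:2])
cv2.imwrite("pics/j2.png",cv2.resize(im[150:270,230:390],(640,480),interpolation=2)[:,:,::-1])
E
```

```text
35.038753574481234
t 36.95 p [0.5872 0.0187 0.1533] az -174.1 tilt 41.12 q [ 0.97  0.53 -1.4   2.34  1.78  0.66 -0.09] F [ 0.2 -0.7 -1.8] w 0.403
[ 2. -1.  2.] roll 5.9
[-15.  -2.  17.] roll 5.9
[-59.  -6.  56.] roll 5.9
[-53.  -5.  64.] roll 5.9
[[-0.751 -0.062  0.658]
 [-0.078  0.997  0.005]
 [-0.656 -0.048 -0.753]]
[[306.39339186 216.14411309]
 [306.04948888 190.57089902]]
[(np.int32(76), [303, 186, 10, 11], array([307.85526316, 190.13157895])), (np.int32(2), [306, 207, 2, 1], array([306.5, 207. ]))]
```

send_rows:
  slide:
    - [-6, -1, 6]
    - [-14, -1, 13]
    - [-22, -2, 21]
    - [-30, -3, 29]
    - [-38, -4, 37]
    - [-46, -5, 44]
    - [-54, -6, 51]
    - [-59, -6, 56]
  roll: [0, 0, 0, 0, 0, 0, 0, 0]
  claw: [0.1, 0.1, 0.1, 0.1, 0.1, 0.1, 0.1, 0.1]

```text
t: 37.67
eef_pos: [0.6706, 0.0173, 0.1489]
tool_rot: [0.351, -0.037, 0.936, -0.011]
contact_force: [0.5, -0.3, -0.7]
gripper_width: 0.401
grasp_force: 35.0
```

```bash
python3 - <<'E'
from h import *
print(bot.get_obs()['grasp_force'])
go((.669,.018,.150,180),(.669,.018,.14,180))
im=bot.read_camera("side");b2,m=blob(im,150,178,70,60,(250,130,380,330));print(b2[:2])
im=bot.read_camera("top");b2,m=blob(im,150,178,60,60,(250,110,345,230));print(b2[:2])
if b2:print(cast("top",[b2[0][2]],.232))
print(proj("side",[[.643,.018,.232]]),proj("top",[[.643,.018,.232]]))
E
```

```text
35.049231493030675
t 37.67 p [0.6706 0.0173 0.1489] az -174.2 tilt 41.1 q [ 0.84  0.64 -1.28  2.17  1.76  0.69  0.03] F [ 0.5 -0.3 -0.7] w 0.401
[ 0.  1. -2.] roll 5.8
[7. 1. 6.] roll 5.8
[(np.int32(7), [318, 192, 5, 2], array([319.57142857, 192.71428571])), (np.int32(3), [348, 231, 3, 2], array([349.        , 231.66666667]))]
[]
[[319.83371061 177.07852662]] [[296.09192886 185.40858325]]
```

send_rows:
  slide:
    - [1, 0, 1]
    - [2, 0, 2]
    - [3, 0, 3]
    - [4, 0, 4]
    - [5, 0, 5]
    - [5, 0, 6]
    - [5, 0, 6]
    - [5, 0, 6]
  roll: [0, 0, 0, 0, 0, 0, 0, 0]
  claw: [0.1, 0.1, 0.1, 0.1, 0.1, 0.1, 0.1, 0.1]

```text
t: 38.43
eef_pos: [0.6692, 0.017, 0.1413]
tool_rot: [0.351, -0.037, 0.936, -0.011]
contact_force: [0.6, 0.0, -0.4]
gripper_width: 0.401
grasp_force: 35.0
```

```bash
python3 - <<'E'
from h import *
go()
E
```

```text
t 38.43 p [0.6692 0.017  0.1413] az -174.1 tilt 41.1 q [ 0.83  0.66 -1.27  2.18  1.79  0.7   0.01] F [ 0.6  0.  -0.4] w 0.401
```

send_rows:
  slide:
    - [1, 0, 1]
    - [1, 0, 1]
    - [1, 0, 1]
    - [2, 0, 2]
    - [2, 0, 2]
    - [2, 0, 2]
    - [2, 0, 2]
    - [2, 0, 2]
  roll: [0, 0, 0, 0, 0, 0, 0, 0]
  claw: [0.1, 0.1, 0.1, 0.1, 0.1, 0.1, 0.1, 0.1]

```text
t: 39.1
eef_pos: [0.6705, 0.0171, 0.1407]
tool_rot: [0.353, -0.037, 0.935, -0.012]
contact_force: [-5.5, -2.3, 12.5]
gripper_width: 0.403
grasp_force: 35.7
```

```bash
python3 - <<'E'
from h import *
for i in range(4):
    bot.read_camera("side");print(bot.get_obs()['contact_force'],bot.get_obs()['eef_pos'])
E
```

```text
[-4.44867919 -1.61449535 12.41448878] [0.67041352 0.01713202 0.14066755]
[-5.11651859 -2.02723682 12.65828534] [0.67045767 0.01709708 0.14073173]
[-5.04789866 -2.44156492 12.79789625] [0.6704438  0.01710343 0.14069543]
[-6.22940919 -2.68350141 12.27575804] [0.67045773 0.01708923 0.14071767]
```

Contact with the shelf (12 N, steady). I ease off a millimetre, release and withdraw along the tool axis.

send_rows:
  slide:
    - [-1, 0, -1]
    - [-1, 0, -1]
    - [-1, 0, -1]
    - [-1, 0, -1]
    - [-1, 0, -1]
    - [-1, 0, -1]
    - [-1, 0, -1]
    - [-1, 0, -1]
  roll: [0, 0, 0, 0, 0, 0, 0, 0]
  claw: [0.1, 0.1, 0.4, 0.45, 0.5, 0.55, 0.6, 0.65]

```text
t: 39.97
eef_pos: [0.6688, 0.017, 0.1396]
tool_rot: [0.351, -0.037, 0.936, -0.011]
contact_force: [-1.1, 0.0, -0.2]
gripper_width: 0.645
grasp_force: 0.0
```

```bash
python3 - <<'E'
from h import *
go(); im=bot.read_camera("wrist");b,m=blob(im,150,178,70,60,(0,0,640,400));print(b[:2])
E
```

```text
t 39.97 p [0.6688 0.017  0.1396] az -174.1 tilt 41.07 q [ 0.83  0.66 -1.27  2.18  1.79  0.7   0.01] F [-1.1  0.  -0.2] w 0.645
[(np.int32(1259), [275, 327, 73, 23], array([311.38840349, 337.23669579])), (np.int32(928), [280, 254, 71, 24], array([315.70366379, 263.35560345]))]
```

send_rows:
  slide:
    - [0, 0, -5]
    - [0, 0, -15]
    - [0, 0, -30]
    - [0, 0, -45]
    - [0, 0, -60]
    - [0, 0, -75]
    - [0, 0, -90]
    - [0, 0, -105]
  roll: [0, 0, 0, 0, 0, 0, 0, 0]
  claw: [0.65, 0.65, 0.65, 0.65, 0.65, 0.65, 0.65, 0.65]

```text
t: 40.68
eef_pos: [0.5991, 0.0171, 0.2196]
tool_rot: [0.351, -0.038, 0.936, -0.011]
contact_force: [-1.6, -0.3, 0.4]
gripper_width: 0.653
grasp_force: 0.0
```

```bash
python3 - <<'E'
from h import *
go()
im=bot.read_camera("side");b2,m=blob(im,150,178,60,60,(250,130,380,330));print(b2[:3])
im2=bot.read_camera("top");b3,m=blob(im2,150,178,40,60,(250,110,345,230));print(b3[:2])
print(proj("side",[[.645,.018,.222],[.645,.018,.175]]),proj("top",[[.643,.018,.222]]))
w=bot.read_camera("wrist")
cv2.imwrite("pics/j3.png",np.vstack([cv2.resize(w,(480,300)),cv2.resize(im[140:260,230:422],(480,300),interpolation=2)])[:,:,::-1])
E
```

```text
t 40.68 p [0.5991 0.0171 0.2196] az -174.1 tilt 41.11 q [ 1.05  0.29 -1.38  2.26  1.4   0.42  0.22] F [-1.6 -0.3  0.4] w 0.653
[(np.int32(41), [322, 177, 7, 11], array([325.24390244, 182.68292683])), (np.int32(24), [316, 193, 12, 5], array([321.5, 195.5])), (np.int32(3), [348, 231, 3, 2], array([349.        , 231.66666667]))]
[(np.int32(68), [292, 181, 9, 10], array([296.02941176, 185.48529412]))]
[[320.11436901 179.57782541]
 [319.92709112 192.46867802]] [[296.21114454 185.68937835]]
```

View pics/j3.png

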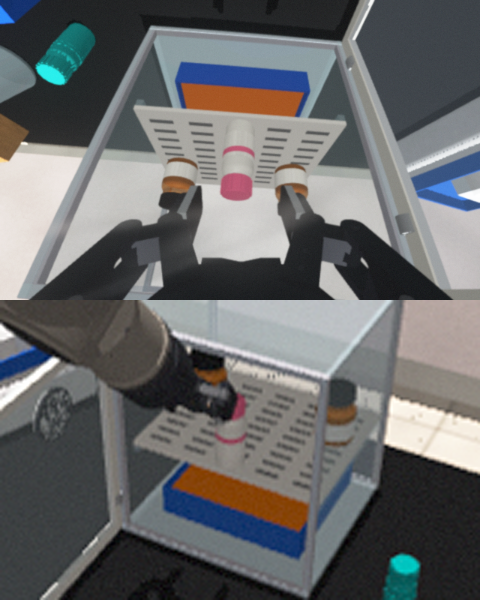

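The bottle stands upright in the middle of the shelf, with the cap at (235,187) in the upper view, clear of both jars at (180,175) and (292,180). Next is shutting the door, and I check the reach for pushing it from outside.

```bash
cat >> k.py <<'E'
def door(th,s,zt=.30,ex=0):
    t=np.radians(th);d=np.array([-np.sin(t),-np.cos(t),0]);n=np.array([-np.cos(t),np.sin(t),0])
    return np.array([.593,.153,zt])+s*d+n*(.008+.005+.018*np.sin(t)-ex)+np.array([.018,0,-.021])
E
python3 - <<'E'
from k import *
c,S,P,rms=fit();t=41
z=np.array([np.sin(np.radians(t)),.005,-np.cos(np.radians(t))]);z/=np.linalg.norm(z)
for name,tgt in [("up",(.6,.017,.42)),("over",(.52,.22,.42)),("down",(.51,.22,.278))]+[(th,door(th,.1+.0004*(88-th))) for th in(95,88,70,50,30,15,0)]:
    b=reach(np.array(tgt),z,P,S);print(name,np.round(tgt,3),"err mm",(1000*np.linalg.norm(b[2][:3])).round(1),(np.linalg.norm(b[2][3:])/.3).round(3),b[1].round(2))
E
```

```text
up [0.6   0.017 0.42 ] err mm 0.0 0.0 [-0.02 -0.14 -0.12  1.98 -0.    0.58]
over [0.52 0.22 0.42] err mm 0.0 0.0 [-0.23 -0.18 -0.45  2.    0.45  0.74]
down [0.51  0.22  0.278] err mm 0.0 0.0 [-0.27 -0.04 -0.51  2.23  0.89  0.52]
95 [0.517 0.192 0.279] err mm 0.0 0.0 [-0.21 -0.06 -0.48  2.24  0.84  0.47]
88 [0.51  0.18  0.279] err mm 0.0 0.0 [-0.19 -0.08 -0.48  2.27  0.8   0.45]
70 [0.5   0.144 0.279] err mm 0.0 0.0 [-0.11 -0.14 -0.45  2.31  0.67  0.38]
50 [0.506 0.099 0.279] err mm 0.0 0.0 [-0.02 -0.17 -0.39  2.33  0.47  0.31]
30 [0.53  0.057 0.279] err mm 0.0 0.0 [ 0.06 -0.13 -0.33  2.31  0.25  0.26]
15 [0.561 0.033 0.279] err mm 0.0 0.0 [ 0.12 -0.07 -0.31  2.26  0.14  0.24]
0 [0.598 0.018 0.279] err mm 0.0 0.0 [ 0.13  0.   -0.29  2.2   0.12  0.23]
```

send_rows:
  slide:
    - [0, 0, -15]
    - [0, 0, -30]
    - [0, 0, -45]
    - [0, 0, -60]
    - [-20, 0, -85]
    - [-40, 0, -110]
    - [-60, 0, -135]
    - [-80, 0, -160]
  roll: [0, 0, 0, 0, 0, 0, 0, 0]
  claw: [0.65, 0.65, 0.5, 0.3, 0.1, 0, 0, 0]

```text
t: 41.5
eef_pos: [0.5553, 0.0097, 0.2779]
tool_rot: [0.336, -0.036, 0.941, -0.017]
contact_force: [-0.1, -0.2, -0.4]
gripper_width: 0.001
grasp_force: 0.0
```

```bash
python3 - <<'E'
from h import *
go((.53,.235,.42,180),(.53,.235,.279,180))
im=bot.read_camera("top");b3,m=blob(im,150,178,40,60,(250,110,345,230));print(b3[:2])
E
```

```text
t 41.5 p [0.5553 0.0097 0.2779] az -174.1 tilt 39.37 q [ 0.92 -0.12 -1.02  2.25 -0.01  0.27  1.52] F [-0.1 -0.2 -0.4] w 0.001
[ -88.  218. -128.] roll 5.9
[  1. 226. -19.] roll 5.9
[(np.int32(68), [292, 181, 9, 10], array([296.02941176, 185.48529412]))]
```

send_rows:
  slide:
    - [-22, -1, -32]
    - [-44, -3, -64]
    - [-66, -4, -96]
    - [-88, 0, -124]
    - [-88, 35, -125]
    - [-88, 70, -126]
    - [-88, 105, -127]
    - [-88, 140, -128]
  roll: [0, 0, 0, 0, 0, 0, 0, 0]
  claw: [0, 0, 0, 0, 0, 0, 0, 0]

```text
t: 42.22
eef_pos: [0.5345, 0.1586, 0.4247]
tool_rot: [0.337, -0.035, 0.94, -0.019]
contact_force: [0.6, 0.5, -0.4]
gripper_width: 0.003
grasp_force: 0.0
```

```bash
python3 - <<'E'
from h import *
go((.53,.235,.42,180),(.53,.235,.279,180))
E
```

```text
t 42.22 p [0.5345 0.1586 0.4247] az -174.1 tilt 39.51 q [ 0.69 -0.32 -1.01  1.98 -0.03  0.68  1.27] F [ 0.6  0.5 -0.4] w 0.003
[ 0. 77. -0.] roll 5.9
[ 90.  85. 109.] roll 5.9
```

send_rows:
  slide:
    - [0, 38, 0]
    - [0, 77, 0]
    - [22, 79, 27]
    - [45, 81, 55]
    - [68, 83, 82]
    - [90, 85, 109]
    - [90, 85, 109]
    - [90, 85, 109]
  roll: [0, 0, 0, 0, 0, 0, 0, 0]
  claw: [0, 0, 0, 0, 0, 0, 0, 0]

```text
t: 42.88
eef_pos: [0.5058, 0.2152, 0.2994]
tool_rot: [0.339, -0.038, 0.94, -0.012]
contact_force: [0.5, 0.8, -0.2]
gripper_width: -0.003
grasp_force: 0.0
```

```bash
python3 - <<'E'
from h import *
from k import door
go(*[(*door(th,.1+.0004*(88-th)),180) for th in(88,80,70,60,50,40,30)])
E
```

```text
t 42.88 p [0.5058 0.2152 0.2994] az -174.0 tilt 39.68 q [ 0.92 -0.33 -1.41  2.17  0.07  0.42  1.01] F [ 0.5  0.8 -0.2] w -0.003
[ 13. -34.  18.] roll 6.0
[ 18. -49.  14.] roll 6.0
[ 23. -69.  12.] roll 6.0
[ 25. -91.  12.] roll 6.0
[  22. -114.   15.] roll 6.0
[  17. -137.   21.] roll 6.0
[   7. -158.   31.] roll 6.0
```

send_rows:
  slide:
    - [4, -4, 5]
    - [8, -8, 10]
    - [12, -12, 15]
    - [15, -15, 19]
    - [15, -15, 19]
    - [15, -15, 19]
    - [15, -15, 19]
    - [15, -15, 19]
  roll: [0, 0, 0, 0, 0, 0, 0, 0]
  claw: [0, 0, 0, 0, 0, 0, 0, 0]

```text
t: 43.55
eef_pos: [0.509, 0.2004, 0.2786]
tool_rot: [0.341, -0.038, 0.939, -0.011]
contact_force: [0.1, 0.8, -1.2]
gripper_width: 0.0
grasp_force: 0.0
```

```bash
python3 - <<'E'
from h import *
from k import door
go(*[(*door(th,.1+.0004*(88-th)),180) for th in(88,80,70,60,50,40,30,20)])
E
```

```text
t 43.55 p [0.509  0.2004 0.2786] az -174.1 tilt 39.96 q [ 0.78 -0.14 -1.41  2.22  0.64  0.45  0.48] F [ 0.1  0.8 -1.2] w 0.0
[  1. -20.   0.] roll 5.9
[  6. -35.  -4.] roll 5.9
[ 11. -55.  -6.] roll 5.9
[ 13. -77.  -6.] roll 5.9
[  10. -100.   -3.] roll 5.9
[   5. -123.    3.] roll 5.9
[  -5. -144.   13.] roll 5.9
[ -18. -162.   25.] roll 5.9
```

send_rows:
  slide:
    - [4, -20, 3]
    - [9, -38, -1]
    - [13, -57, -3]
    - [15, -77, -3]
    - [13, -95, -1]
    - [10, -110, 2]
    - [7, -123, 6]
    - [3, -134, 11]
  roll: [0, 0, 0, 0, 0, 0, 0, 0]
  claw: [0, 0, 0, 0, 0, 0, 0, 0]

```text
t: 44.22
eef_pos: [0.5229, 0.0666, 0.2759]
tool_rot: [0.343, -0.039, 0.938, -0.011]
contact_force: [-1.3, 4.9, 0.4]
gripper_width: 0.002
grasp_force: 1.8
```

```bash
python3 - <<'E'
from h import *
from k import door
go(*[(*door(th,.1+.0004*(88-th)),180) for th in(40,30,20,10,5,0)])
im=bot.read_camera("top");w=im[190:300,230:350]
g=cv2.inRange(cv2.cvtColor(w,cv2.COLOR_RGB2HSV),(0,0,170),(180,60,255));ys,xs=np.nonzero(g);i=np.argsort(-ys)[:5];print("lowest white px",[(xs[k]+230,ys[k]+190) for k in i])
for th in(0,10,20,30,40,50,60,88):
    t=np.radians(th);d=np.array([-np.sin(t),-np.cos(t),0]);print(th,proj("top",[np.array([.593,.153,.32])+.27*d]).round(0).tolist())
E
```

```text
t 44.22 p [0.5229 0.0666 0.2759] az -174.0 tilt 40.16 q [ 0.44 -0.17 -0.75  2.32  0.34  0.29  1.02] F [-1.3  4.9  0.4] w 0.002
[ 3. 11. -7.] roll 6.0
[ -7. -10.   2.] roll 6.0
[-20. -28.  15.] roll 6.0
[-36. -43.  29.] roll 6.0
[-46. -49.  37.] roll 6.0
[-55. -54.  46.] roll 6.0
lowest white px [(np.int64(262), np.int64(297)), (np.int64(268), np.int64(290)), (np.int64(274), np.int64(289)), (np.int64(270), np.int64(289)), (np.int64(269), np.int64(289))]
0 [[339.0, 198.0]]
10 [[338.0, 213.0]]
20 [[335.0, 228.0]]
30 [[328.0, 242.0]]
40 [[320.0, 255.0]]
50 [[309.0, 266.0]]
60 [[297.0, 275.0]]
88 [[256.0, 288.0]]
```

send_rows:
  slide:
    - [-4, -8, 4]
    - [-9, -17, 8]
    - [-15, -24, 13]
    - [-22, -31, 19]
    - [-29, -37, 25]
    - [-36, -43, 30]
    - [-43, -47, 36]
    - [-49, -50, 41]
  roll: [0, 0, 0, 0, 0, 0, 0, 0]
  claw: [0, 0, 0, 0, 0, 0, 0, 0]

```text
t: 44.93
eef_pos: [0.5898, 0.0194, 0.2755]
tool_rot: [0.341, -0.038, 0.939, -0.011]
contact_force: [-3.1, 2.6, -0.7]
gripper_width: 0.001
grasp_force: 1.4
```

```bash
python3 - <<'E'
from h import *
from k import door
go(*[(*door(th,.1+.0004*(88-th)),180) for th in(5,0)])
im=bot.read_camera("top")
g=cv2.inRange(cv2.cvtColor(im,cv2.COLOR_RGB2HSV),(0,0,150),(180,70,255))
for x in(255,265,275,310,320,328,336): print(x,[y for y in range(185,260) if g[y,x]])
b3,m=blob(im,150,178,40,60,(250,110,345,230));print(b3[:1])
E
```

```text
t 44.93 p [0.5898 0.0194 0.2755] az -174.1 tilt 39.85 q [ 0.47 -0.02 -0.66  2.21  0.41  0.28  1.09] F [-3.1  2.6 -0.7] w 0.001
[ 1.  2. -6.] roll 5.9
[-8. -2.  3.] roll 5.9
255 [197, 198, 199, 200, 201, 202, 203, 204]
265 [185, 186, 187, 188, 189, 190, 191, 192, 193, 194, 195, 196, 197, 198, 199, 200, 201, 202, 203, 204]
275 [185, 186, 187, 188, 189, 190, 191, 192, 193, 194, 195, 196, 197, 198, 199, 201, 202, 203, 204]
310 [185, 186, 187, 188, 189, 190, 191, 192, 193, 194, 195, 196, 197, 198, 203, 204, 205, 206, 208, 209]
320 [185, 186, 187, 188, 189, 190, 191, 192, 193, 194, 195, 196, 197, 198, 203, 204, 205, 206, 208, 209]
328 [185, 186, 187, 188, 189, 190, 191, 192, 193, 194, 195, 196, 197, 198, 204, 205, 206, 207, 210, 211, 212, 213, 214, 215, 216, 217, 218, 219, 220, 221]
336 [195, 196, 197, 204, 205, 206, 207]
[(np.int32(68), [292, 181, 9, 10], array([296.02941176, 185.48529412]))]
```

send_rows:
  slide:
    - [-2, 0, 2]
    - [-4, 0, 4]
    - [-6, 0, 5]
    - [-7, -1, 6]
    - [-8, -1, 7]
    - [-9, -1, 8]
    - [-10, -1, 9]
    - [-11, -1, 10]
  roll: [0, 0, 0, 0, 0, 0, 0, 0]
  claw: [0, 0, 0, 0, 0, 0, 0, 0]

```text
t: 45.65
eef_pos: [0.6014, 0.0194, 0.2744]
tool_rot: [0.339, -0.038, 0.94, -0.013]
contact_force: [-50.2, -2.3, 33.1]
gripper_width: -0.003
grasp_force: 25.2
```

```bash
cat > d.py <<'E'
from h import *
go()
im=bot.read_camera("top")
g=cv2.inRange(cv2.cvtColor(im,cv2.COLOR_RGB2HSV),(0,0,150),(180,70,255))
for x in(255,310,320,328,336): print(x,[y for y in range(193,225) if g[y,x]])
b,m=blob(im,150,178,40,60,(250,110,345,230));print(b[:1])
E
python3 d.py
```

```text
t 45.65 p [0.6014 0.0194 0.2744] az -174.0 tilt 39.68 q [ 0.46  0.01 -0.67  2.19  0.48  0.29  1.04] F [-50.2  -2.3  33.1] w -0.003
255 [197, 198, 199, 200, 201, 202, 203]
310 [193, 194, 195, 196, 197, 198, 199, 200, 201]
320 [193, 194, 195, 196, 197, 198, 199, 200, 201]
328 [193, 194, 195, 196, 197, 198, 199, 200, 201, 204, 205, 206, 207, 208, 209, 210, 211]
336 [195, 196, 197, 198, 199, 200, 201]
[(np.int32(68), [292, 181, 9, 10], array([296.02941176, 185.48529412]))]
```

The door is shut: the force rose and the gap in the picture has closed. I back away.

send_rows:
  slide:
    - [4, 0, -4]
    - [10, 1, -9]
    - [14, 1, -20]
    - [14, 1, -40]
    - [14, 1, -60]
    - [14, 1, -80]
    - [14, 1, -100]
    - [14, 1, -100]
  roll: [0, 0, 0, 0, 0, 0, 0, 0]
  claw: [0, 0, 0, 0, 0, 0, 0, 0]

```text
t: 46.37
eef_pos: [0.5294, 0.0203, 0.3474]
tool_rot: [0.344, -0.039, 0.938, -0.012]
contact_force: [0.7, -0.1, 0.3]
gripper_width: -0.001
grasp_force: 0.0
```

```bash
python3 d.py; python3 - <<'E'
from h import *
im=bot.read_camera("top")
f=lambda x,y:(240+(x+.5)/4.7-.5,110+(y+.5)/4.7-.5)
a=cv2.imread("pics/top0.png")[:,:,::-1]
# handle/door region against the start picture
d=cv2.absdiff(im,a)[190:225,248:345].max(2);print("changed px near door",(d>60).sum(),np.argwhere(d>60)[:8].tolist())
for n,r in(("rack",(365,205,402,266)),("jars",(260,145,335,165)),("flask/cup",(395,160,465,230))):
    x0,y0,x1,y1=r;print(n,(cv2.absdiff(im,a)[y0:y1,x0:x1].max(2)>60).sum())
E
```

```text
t 46.37 p [0.5294 0.0203 0.3474] az -173.9 tilt 40.3 q [ 0.36 -0.25 -0.5   2.22 -0.04  0.45  1.51] F [ 0.7 -0.1  0.3] w -0.001
255 [197, 198, 199, 200, 201, 202, 203]
310 [193, 194, 195, 196, 197, 198, 199, 200, 201]
320 [193, 194, 195, 196, 197, 198, 199, 200, 201]
328 [193, 194, 195, 196, 197, 198, 199, 200, 201, 204, 205, 206, 207, 208, 209, 210, 211]
336 [195, 196, 197, 198, 199, 200, 201]
[(np.int32(68), [292, 181, 9, 10], array([296.02941176, 185.48529412]))]
changed px near door 0 []
rack 92
jars 0
flask/cup 0
```

```bash
python3 -c "
from station import bot
print(bot.hand_in())"
```

```text
the job is handed in; nothing more can be done
None
```

The pink-capped bottle stands upright on the white shelf, clear of the jars, and the door is fully shut; in the top camera the jars, flask and pen cup match the start picture and the rack changes only by about one bottle, the sign was not compared, and the job is handed in at about 46 s with no verdict returned.

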